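# Lift a polished finial by its neck with sprung tongs

### The arm

A 7-joint arm with a two-finger parallel gripper is mounted at the origin on a cart in front of the work surface, level with it; the furniture and walls round the work are solid. World frame = base frame: x ahead of the robot, y to its left, z up, the work surface at z = 0. Lengths are in m, angles in rad, forces in N, time in s.
With the tool pointing down it reaches from about 0.4 to 0.875 m from the base axis. Payload 19.3 kg.
Tool frame: the origin (TCP) lies at the very end of the fingers, on their centre line; the grasp point (between the pads) lies 19 mm behind it; z points along the fingers, y is the direction in which the jaws open and shut (so a half turn about z gives the same grasp; the last joint's range is limited). The gripper opens to 85 mm and grips with 20 to 120 N. Pads are 22 mm wide; open, the fingers measure 114 mm over their backs; the gripper's body (76 mm by 85 mm) begins 54 mm behind the grasp point. The pads swing forward as they close: fully open they stand 13 mm farther back than shut.
Start: joints at [1.154, 0.521, -0.036, 1.599, 0.021, 1.021, -0.113], TCP at [0.212, -0.588, 0.231] pointing down, gripper open.
Joint ranges: [-2.91, 2.91], [-0.3, 2.13], [-1.5, 1.42], [0.17, 2.43], [-1.26, 4.41], [0.16, 1.93], [-2.52, 2.52]. Speed limits (rad/s): [1.89, 1.89, 2.39, 2.39, 3.01, 3.01, 3.01].

### API

Orientations are given as [roll, pitch, yaw] about the fixed x, y, z axes, in that order (R = Rz(yaw) Ry(pitch) Rx(roll)).
In Python, from workcell import bot gives the robot as it stands.
- The arm moves only by the tool apply_moves, never from a script. Its argument "commands" is a list of rows, each an object with "travel": the shift along the tool's x, y, z in m, a list of three; "twist": the turn, a rotation vector about the tool's x, y, z in degrees, a list of three; "claw": the finger opening in m, from 0 to 0.0854. A call has 1 to 10 rows; each row is the pose to reach, as a shift and turn from the pose commanded when the call began, along the tool's axes at that moment; what a row does not reach only later rows make up. A row lasts 1/10 s, in which the tool goes at most 50 mm and 8.59 degrees, less where a joint would pass 70% of its speed; a pose out of reach is approached as far as the arm can. A call with a gripper value outside its range is refused whole. The fingers move at their own pace and stop on an object; "force" is the grip in N (left out, the last holds). Time passes only in rows, so rows that repeat a pose let the fingers close. It gives the time, the measured TCP pose, the force and the opening at its end, in the units of the state.
- bot.observe(): the state, without advancing time (a new reading comes with each control period).
- bot.grab_frame(name): name is "scene" or "side" or "wrist"; returns a dict with "frame" (400x640x3 uint8, blue, green, red), "fx", "fy", "cx", "cy" (pixels), "pose" (4x4, takes a point from camera to world coordinates); the wrist camera has in their place "tool_from_camera" (4x4, takes a point from camera to tool coordinates, whose origin is the TCP and whose axes are the flange's). Camera axes: x right, y up, looking along -z (the intrinsics and any distortion apply to the point x, -y, -z); pixel columns grow to the right and rows downward; lengths in m; the calibration is good to about 2 mm. The wrist camera is an equidistant fisheye: a pixel r from the principal point sees the ray r / f radians off the axis. A picture is of the moment at which its call begins: read the wrist's pose just before it. There is no depth.
- bot.job_done(): hands the job in, once; it reports no verdict.
The state is a dict: "clock": time; "qpos": joint angles; "qd": joint speeds; "joint_efforts": joint torques, N m; "position": TCP position; "tool_rot": TCP orientation; "force": force on the tool from outside, world axes, zero at the start; "moment": the same for the moment, N m; "grip_width": finger opening in m.
Only numpy, scipy, OpenCV 4.12 (cv2) and the standard library are available. Lean on these libraries where they do the work, as an engineer would, in place of code of your own. Each camera call takes 0.05 s, during which the arm holds its last target.

### The job

Pick up the sprung tongs, reach them round the bare neck of the ball-headed finial while it stands in the drying rack, and squeeze until the tips are 13 mm apart, where the line on the gap bar meets the right leg: a loose cage round the neck, not a pinch. Then lift the finial straight up out of its hole on the tongs and finish while still holding it up for inspection, hanging still and upright well clear above the rack, with the tip gap kept at the mark. It is freshly polished: handle it gently, never touch it with the gripper itself, and leave the other two finials and the paste tin as they stand.

Things in the scene. Friction and masses are not known exactly. Their poses are not given: they have to be found in the camera images.
- tongs_grip (a point): centre of the sprung steel tongs (170 mm long, 70 g, lying on their side), midway between the two ribbed finger plates, 12 mm above the underside. x: towards the tips, 65 mm ahead; y: to the left leg; z up. Grasp from above across the plates (each 34 long x 24 high, standing on the bench). Width over the plates: 48 mm relaxed, 36 mm with the tips at the mark (plates then parallel)
- tongs_pivot (a point): pivot axis of the tongs, 85 mm behind tongs_grip, at mid-height; sprung knuckle 20 dia x 24 high. The springs push back on each plate with about 3.5 N relaxed and 8.5 N at the mark; nothing latches. 1 mm less width over the plates takes 1.76 mm off the tip gap. The legs are strips 16 high
- gap_line (a point): black line on the gap bar, a thin steel strip fixed to the left leg 28 mm ahead of tongs_grip that passes through a slot in the right leg; at the mark (tip gap 13 mm) the line has come to the outer face of the right leg. Relaxed it is 16 mm inside it
- tip_left (a point): middle of the seat face of the left white nylon tip. Tips are 22 long x 8 high, at the tongs' mid-height, each a shallow U open towards the other: a 12 mm long seat between two lips 3.5 mm proud. Tip gap = distance to tip_right: 34 mm relaxed (27 between lips), 13 mm at the mark (6 between lips, so a neck cannot slip out forward or back). Axes turn with the leg
- tip_right (a point): middle of the seat face of the right tip, mirror of tip_left
- tongs_left (a joint): closing angle of the left leg about the pivot, rad: 0 relaxed, 0.07 at the mark, 0.09 end of travel. The tips are 150 mm from the pivot. Tip gap in mm = 34 - 150 x (left + right)
- tongs_right (a joint): closing angle of the right leg, as tongs_left
- rack: fixed drying rack: wooden block 48 (x) x 170 (y) x 40 mm high, three blind holes of 16 dia, 31 deep, in a row along y at -55, 0 and +55 mm, one finial in each, any order. Origin: centre of the underside. One long side (-x) faces the robot, yaw within 0.3 rad
- ball_finial_neck (a point): the finial to lift, 77 mm high, with the BALL head (22 dia); this point: on its axis, middle of the neck. From below: shank 14 dia x 30 (in the hole), shoulder 20 dia x 4 (rests on the rack top), straight neck 9 dia x 18, flat collar 24 dia x 3, head. The point is 43 mm above the shank's end, 53 mm above the bench in the rack. Aluminium, about 45 g. z up
- spire_finial_neck (a point): bystander: same finial but with a tall pointed head (20 dia at its foot), 90 mm high; point as on the ball finial
- button_finial_neck (a point): bystander: same finial but with a low button head (23 dia), 66 mm high; point as on the ball finial
- paste_tin: round metal tin 65 dia x 28 high, standing on the bench left of the rack; leave it. Origin: centre of its underside.
There are look-alikes about, which are no part of the job. Leave any orange look-alike of the part that bears ball_finial_neck alone.

How it is judged:
On the way, in this order (a step that is already met when the one before it is completed fails the run):
1. the tongs are lifted off the bench in the gripper (height (world z) of tongs_grip above 0.032 m and contact force between the fingers and tongs above 1 N), for 0.2 s.
2. the tips are closed to the mark (13 mm, within 2 mm) round the ball-headed finial's neck while it still stands in the rack (distance between tip_left and tip_right between 0.011 and 0.015 m and distance between ball_finial_neck and tip_left below 0.014 m and distance between ball_finial_neck and tip_right below 0.014 m and z of ball_finial_neck in the frame of rack below 0.06 m), for 0.3 s.
At the end, for the whole second after the job is handed in: ends holding: the ball finial hangs on the tongs alone, neck between the tips (middle under 14 mm from each), shank end over 15 mm above the rack top, upright within 0.2 rad, still (under 0.02 m/s, 0.3 rad/s), tip gap kept at 13 mm within 2 mm by the gripper's squeeze (distance between tip_left and tip_right between 0.011 and 0.015 m and distance between ball_finial_neck and tip_left below 0.014 m and distance between ball_finial_neck and tip_right below 0.014 m and z of ball_finial_neck in the frame of rack above 0.098 m and angle between ball_finial_neck's own z axis and vertical below 0.2 rad and linear speed of ball_finial below 0.02 m/s and angular speed of ball_finial below 0.3 rad/s and contact force between ball_finial and tongs above 0.15 N and contact force between the fingers and tongs above 2 N and contact force between ball_finial and rack below 0.05 N); the arm keeps its last pose, push and grip.
It fails at once if the finial is pinched or knocked with the tongs (over 12 N) (contact force between tongs and ball_finial above 12 N).
It fails at once if the gripper or arm touches a finial (contact force between any of the fingers, the arm and ball_finial above 0.3 N or contact force between any of the fingers, the arm and spire_finial above 0.3 N or contact force between any of the fingers, the arm and button_finial above 0.3 N).
It fails at once if another finial or the paste tin is disturbed (distance of any of spire_finial_neck, button_finial_neck from where it was at the start of the episode above 0.008 m or distance of paste_tin from where it was at the start of the episode above 0.015 m).
It also fails if it takes over 58 s, if anything falls off the work surface, if the arm or the gripper's body presses on something with over 40 N, if the wrist force passes 120 N, or if a joint passes its speed limit or range.

## Working session

There is one attempt and no reset: what is moved stays moved. The work goes in short steps, Python scripts to look and compute and a tool call to move; the robot and the scene stay as the last step left them, time stands still between calls to the robot, and variables do not carry over. Pictures are saved under pics/ and viewed, and the job is handed in when it is done.

Besides the shell and the picture viewer there is one more tool, called as name(argument=value, ...), one argument or row to a line, values as JSON. apply_moves: Moves the arm, as the interface text tells. Its arguments: {"type":"object","properties":{"commands":{"type":"array"},"force":{"type":"number"}},"required":["commands"]}

```bash
mkdir -p pics
cat > h.py <<'E'
import numpy as np, cv2
from workcell import bot
from scipy.spatial.transform import Rotation as R
def grab(n,fn=None):
    s=bot.observe(); f=bot.grab_frame(n)
    if fn: cv2.imwrite('pics/'+fn,f['frame'])
    f['s']=s
    return f
E
ls
python3 - <<'E'
from h import *
print(bot.observe())
for n in ['scene','side','wrist']:
    f=grab(n,n+'0.png'); print(n,f['fx'],f['fy'],f['cx'],f['cy'],[k for k in f], np.round(f.get('pose',f.get('tool_from_camera')),4).tolist())
    np.save(n+'0.npy',f,allow_pickle=True)
E
```

```text
h.py
pics
{'clock': 0.0, 'qpos': array([ 1.15380762,  0.52199755, -0.03637048,  1.60002034,  0.02118614,
        1.0211087 , -0.11280546]), 'qd': array([ 0.0019714 , -0.00059045,  0.00161522, -0.00062229,  0.0008842 ,
        0.00055142, -0.0003257 ]), 'joint_efforts': array([-1.43441866e-06, -9.27120066e+01,  1.98001854e+00, -3.69936347e+01,
        1.78049400e-02,  8.12349172e-03, -3.97725569e-05]), 'position': array([ 0.212297  , -0.58746685,  0.23073109]), 'tool_rot': array([-3.14044391e+00,  4.99296506e-05,  3.46803626e-01]), 'force': array([-0.3900218 , -0.27485985, -1.15502691]), 'moment': array([-0.02598325, -0.02127925,  0.03989837]), 'grip_width': 0.08529388496950217}
scene 363.577549603594 363.577549603594 316.7404377819188 201.67900730741627 ['frame', 'fx', 'fy', 'cx', 'cy', 'pose', 's'] [[-0.6187, 0.5468, -0.5642, 0.0361], [-0.7856, -0.4254, 0.4492, 0.452], [0.0056, 0.7212, 0.6927, 0.6534], [0.0, 0.0, 0.0, 1.0]]
side 516.3041866492556 516.3041866492556 323.9915885719714 201.63843045587288 ['frame', 'fx', 'fy', 'cx', 'cy', 'pose', 's'] [[-0.9837, 0.0586, -0.1702, 0.3115], [-0.1787, -0.4336, 0.8832, 1.345], [-0.022, 0.8992, 0.437, 0.6868], [0.0, 0.0, 0.0, 1.0]]
wrist 309.70691628693146 309.70691628693146 318.9995941824774 198.57106556556892 ['frame', 'fx', 'fy', 'cx', 'cy', 'tool_from_camera', 's'] [[-0.0005, 0.9582, 0.2861, 0.0735], [1.0, 0.0002, 0.0009, -0.0009], [0.0008, 0.2861, -0.9582, -0.1424], [0.0, 0.0, 0.0, 1.0]]
```

View pics/scene0.png

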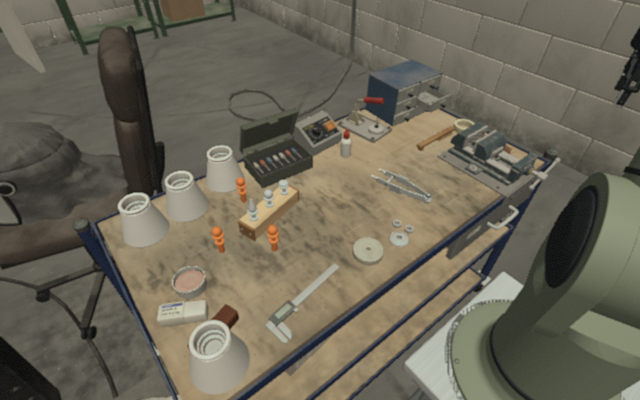

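View pics/side0.png

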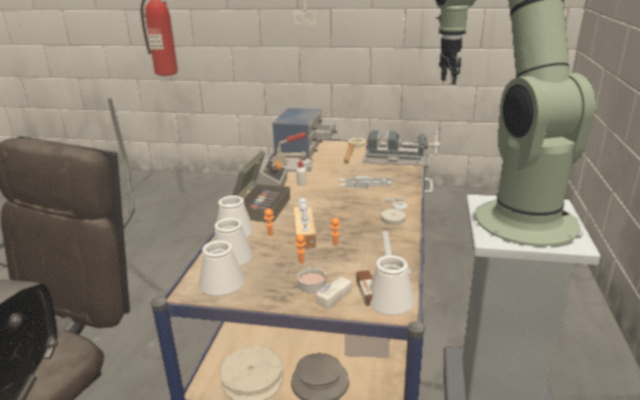

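View pics/wrist0.png

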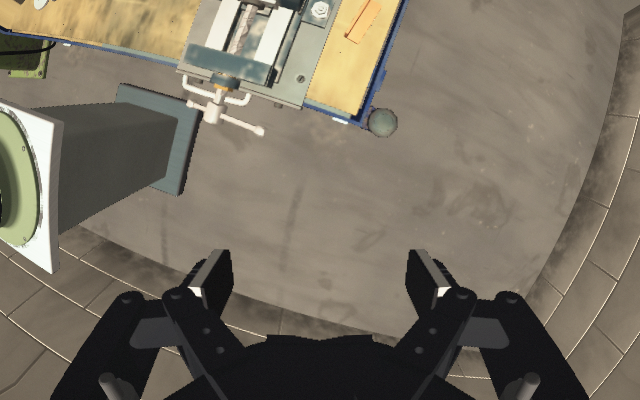

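Run:
```python
from h import *
s=cv2.imread('pics/scene0.png'); 
cv2.imwrite('pics/sc_rack.png',cv2.resize(s[165:260,200:320],None,fx=6,fy=6,interpolation=cv2.INTER_CUBIC))
cv2.imwrite('pics/sc_tongs.png',cv2.resize(s[150:220,350:460],None,fx=7,fy=7,interpolation=cv2.INTER_CUBIC))
s=cv2.imread('pics/side0.png'); 
cv2.imwrite('pics/si.png',cv2.resize(s[165:275,255:415],None,fx=5,fy=5,interpolation=cv2.INTER_CUBIC))
```

```text
(no output)
```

View pics/sc_rack.png

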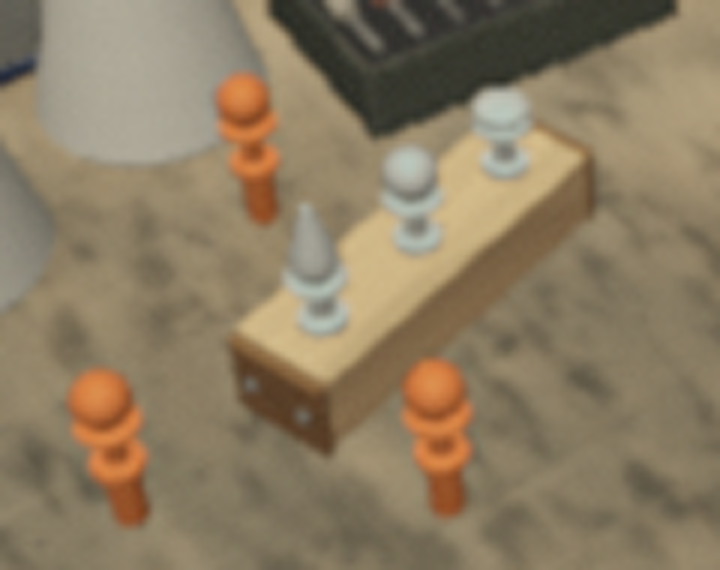

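View pics/sc_tongs.png

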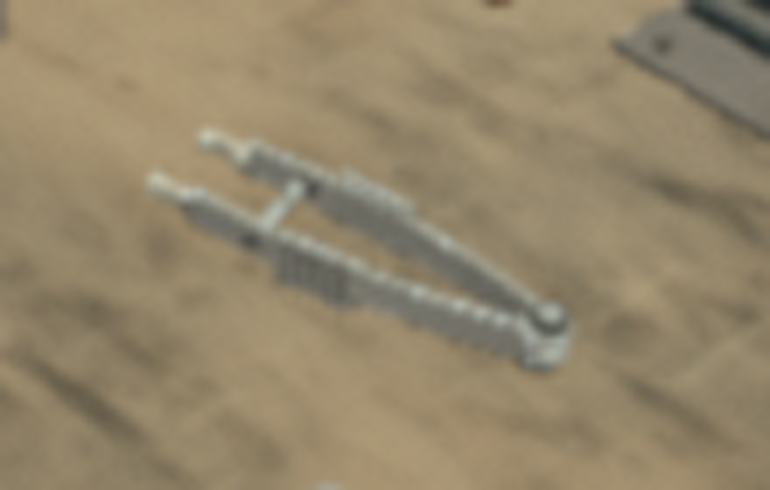

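View pics/si.png

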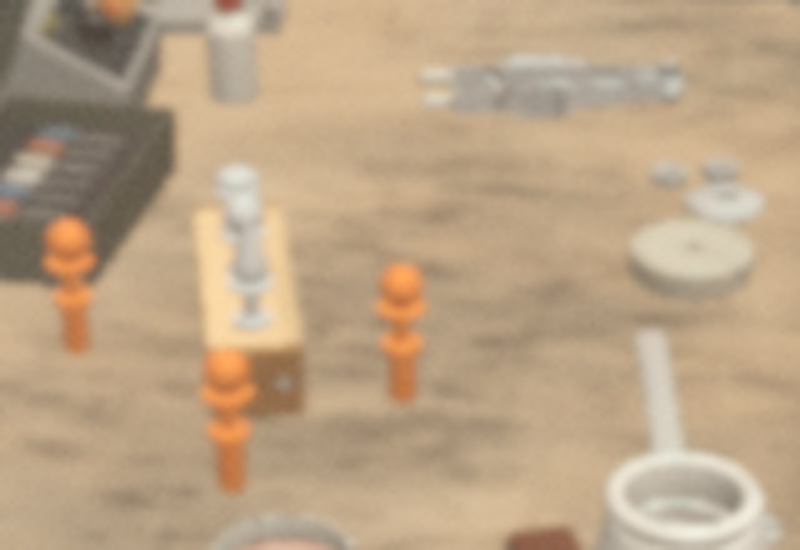

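```bash
cat >> h.py <<'E'
def ray(f,u,v):
    T=f['pose']; d=T[:3,:3]@np.array([(u-f['cx'])/f['fx'],-(v-f['cy'])/f['fy'],-1.]); return T[:3,3],d
def onz(f,u,v,z):
    o,d=ray(f,u,v); return o+d*(z-o[2])/d[2]
def wray(f,u,v):
    s=f['s']; Tw=np.eye(4); Tw[:3,:3]=R.from_euler('xyz',s['tool_rot']).as_matrix(); Tw[:3,3]=s['position']
    T=Tw@f['tool_from_camera']; x=(u-f['cx'])/f['fx']; y=(v-f['cy'])/f['fy']; r=np.hypot(x,y)
    d=np.array([x/r*np.sin(r),-y/r*np.sin(r),-np.cos(r)]) if r>0 else np.array([0,0,-1.])
    return T[:3,3],T[:3,:3]@d
def wonz(f,u,v,z):
    o,d=wray(f,u,v); return o+d*(z-o[2])/d[2]
def wproj(f,p):
    s=f['s']; Tw=np.eye(4); Tw[:3,:3]=R.from_euler('xyz',s['tool_rot']).as_matrix(); Tw[:3,3]=s['position']
    T=np.linalg.inv(Tw@f['tool_from_camera']); c=T[:3,:3]@p+T[:3,3]; x,y,z=c[0],-c[1],-c[2]
    th=np.arctan2(np.hypot(x,y),z); n=np.hypot(x,y); return f['cx']+f['fx']*th*x/n, f['cy']+f['fy']*th*y/n
def proj(f,p):
    T=np.linalg.inv(f['pose']); c=T[:3,:3]@p+T[:3,3]
    return f['cx']+f['fx']*c[0]/-c[2], f['cy']+f['fy']*(-c[1])/-c[2]
E
python3 - <<'E'
from h import *
f=np.load('scene0.npy',allow_pickle=True).item(); g=np.load('side0.npy',allow_pickle=True).item()
P=lambda x,y,z,o=(200,165),k=6: np.round(onz(f,o[0]+x/k,o[1]+y/k,z),4)
for n,x,y,z in [('c1',235,337,.04),('c2',325,387,.04),('c3',592,152,.04),('c4',540,122,.04),('ball',410,170,.106),('spire sh',322,318,.043),('ball sh',416,237,.043),('butt sh',504,162,.043),('o1',262,218,0),('o2',132,522,0),('o3',447,512,0)]: print(n,P(x,y,z))
for n,x,y,z in [('kn',548,314,.024),('tl',208,135,.016),('tr',155,182,.016),('plL',378,187,.024),('plR',318,268,.024)]: print(n,P(x,y,z,(350,150),7))
Q=lambda x,y,z: np.round(onz(g,255+x/5,165+y/5,z),4)
for n,x,y,z in [('kn',674,72,.024),('t',437,75,.016),('t2',437,99,.016),('o3',403,398,0),('o2',232,488,0),('o1',76,348,0)]: print('side',n,Q(x,y,z))
print('tin',onz(f,188,279,.028))
E
```

```text
c1 [0.5945 0.2353 0.04  ]
c2 [0.5511 0.2214 0.04  ]
c3 [0.596  0.0646 0.04  ]
c4 [0.6249 0.0708 0.04  ]
ball [0.5691 0.1654 0.106 ]
spire sh [0.58   0.2049 0.043 ]
ball sh [0.5954 0.152  0.043 ]
butt sh [0.6106 0.099  0.043 ]
o1 [0.6856 0.177  0.    ]
o2 [0.5707 0.2992 0.    ]
o3 [0.5017 0.203  0.    ]
kn [ 0.3934 -0.1967  0.024 ]
tl [ 0.5498 -0.1811  0.016 ]
tr [ 0.5418 -0.1437  0.016 ]
plL [ 0.4805 -0.2021  0.024 ]
plR [ 0.4624 -0.149   0.024 ]
side kn [ 0.3897 -0.1829  0.024 ]
side t [ 0.5421 -0.1767  0.016 ]
side t2 [ 0.5365 -0.139   0.016 ]
side o3 [0.5034 0.2041 0.    ]
side o2 [0.5728 0.3011 0.    ]
side o1 [0.6868 0.1771 0.    ]
tin [0.52791299 0.39256218 0.028     ]
```

```bash
cat >> h.py <<'E'
def delta(p,yaw):
    s=bot.observe(); M=R.from_euler('xyz',s['tool_rot'])
    d=M.inv().apply(np.array(p)-s['position']); w=(M.inv()*R.from_euler('xyz',[np.pi,0,yaw])).as_rotvec(degrees=True)
    print('t',round(float(s['clock']),2),'pos',np.round(s['position'],4),'rot',np.round(s['tool_rot'],4),'w',round(float(s['grip_width']),4),'F',np.round(s['force'],1))
    print('travel mm',np.round(d*1000,1),'twist deg',np.round(w,2))
E
python3 - <<'E'
from h import *
delta([.475,-.175,.21],.17)
f=np.load('scene0.npy',allow_pickle=True).item()
print([np.round(onz(f,*p),3) for p in [(470,150,.05),(440,155,0),(510,190,0)]])
E
```

```text
t 0.15 pos [ 0.2123 -0.5876  0.2309] rot [-3.1408e+00  1.0000e-04  3.4670e-01] w 0.0852 F [-0.2 -0.1 -0.9]
travel mm [ 387.3 -298.8   21.1] twist deg [-5.000e-02  1.000e-02  1.012e+01]
[array([ 0.427, -0.411,  0.05 ]), array([ 0.5  , -0.389,  0.   ]), array([ 0.284, -0.411,  0.   ])]
```

apply_moves(
  commands=[
    {"travel": [0.03, -0.024, 0], "twist": [0, 0, 1]},
    {"travel": [0.068, -0.052, 0], "twist": [0, 0, 2]},
    {"travel": [0.106, -0.082, 0], "twist": [0, 0, 3]},
    {"travel": [0.144, -0.111, 0], "twist": [0, 0, 4]},
    {"travel": [0.182, -0.14, 0], "twist": [0, 0, 5]},
    {"travel": [0.22, -0.17, 0], "twist": [0, 0, 6]},
    {"travel": [0.258, -0.199, 0.0], "twist": [0, 0, 7]},
    {"travel": [0.296, -0.228, 0.0], "twist": [0, 0, 8]},
    {"travel": [0.334, -0.258, 0.01], "twist": [0, 0, 9]},
    {"travel": [0.37, -0.286, 0.02], "twist": [0, 0, 10.1]},
  ],
)

```text
invalid input at $.commands[0]: expected keys travel, twist, claw
```

apply_moves(
  commands=[
    {"travel": [0.017, -0.013, 0], "twist": [0, 0, 0], "claw": 0.07},
    {"travel": [0.017, -0.013, 0.01], "twist": [0, 0, 0], "claw": 0.07},
    {"travel": [0.017, -0.013, 0.01], "twist": [0, 0, 0], "claw": 0.07},
  ],
  force=20,
)

```text
clock: 0.45
position: [0.2239, -0.5692, 0.2201]
tool_rot: [-3.14, 0.0, 0.347]
force: [0.2, 0.2, 0.1]
grip_width: 0.07
```

Run:
```python
from h import *
f=grab('wrist','w1.png'); np.save('w1.npy',f,allow_pickle=True)
delta([.475,-.175,.21],.17)
```

```text
t 0.5 pos [ 0.2236 -0.5697  0.2207] rot [-3.1404e+00  4.0000e-04  3.4680e-01] w 0.0697 F [-0.4 -0.1  0.2]
travel mm [ 370.6 -285.7   10.9] twist deg [-0.06  0.03 10.13]
```

View pics/w1.png

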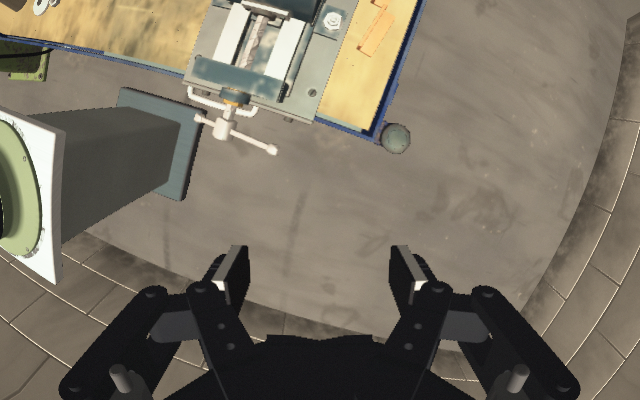

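apply_moves(
  commands=[
    {"travel": [0.03, -0.024, -0.01], "twist": [0, 0, 1], "claw": 0.07},
    {"travel": [0.068, -0.052, -0.02], "twist": [0, 0, 2], "claw": 0.07},
    {"travel": [0.106, -0.082, -0.02], "twist": [0, 0, 3], "claw": 0.07},
    {"travel": [0.144, -0.111, -0.02], "twist": [0, 0, 4], "claw": 0.07},
    {"travel": [0.182, -0.14, -0.02], "twist": [0, 0, 5], "claw": 0.07},
    {"travel": [0.22, -0.17, -0.02], "twist": [0, 0, 6], "claw": 0.07},
    {"travel": [0.258, -0.199, -0.01], "twist": [0, 0, 7], "claw": 0.07},
    {"travel": [0.296, -0.228, 0.0], "twist": [0, 0, 8], "claw": 0.07},
    {"travel": [0.334, -0.258, 0.01], "twist": [0, 0, 9], "claw": 0.07},
    {"travel": [0.37, -0.286, 0.02], "twist": [0, 0, 10.1], "claw": 0.07},
  ],
)

```text
clock: 1.5
position: [0.4758, -0.1738, 0.2013]
tool_rot: [3.141, -0.001, 0.169]
force: [0.8, -0.5, -0.3]
grip_width: 0.0699
```

apply_moves(
  commands=[
    {"travel": [0.0, 0, 0.02], "twist": [0, 0, 0], "claw": 0.07},
    {"travel": [0.0, 0, 0.02], "twist": [0, 0, 0], "claw": 0.07},
  ],
)

```text
clock: 1.7
position: [0.4743, -0.1744, 0.1797]
tool_rot: [-3.14, 0.003, 0.172]
force: [-0.8, -0.4, 1.3]
grip_width: 0.07
```

Run:
```python
from h import *
f=grab('wrist','w2.png'); np.save('w2.npy',f,allow_pickle=True)
delta([.475,-.175,.21],.17)
```

```text
t 1.75 pos [ 0.4742 -0.1755  0.1808] rot [-3.1411e+00  1.9000e-03  1.7030e-01] w 0.0701 F [-0.2 -0.  -0.1]
travel mm [  0.8  -0.4 -29.2] twist deg [-0.03  0.11  0.02]
```

View pics/w2.png

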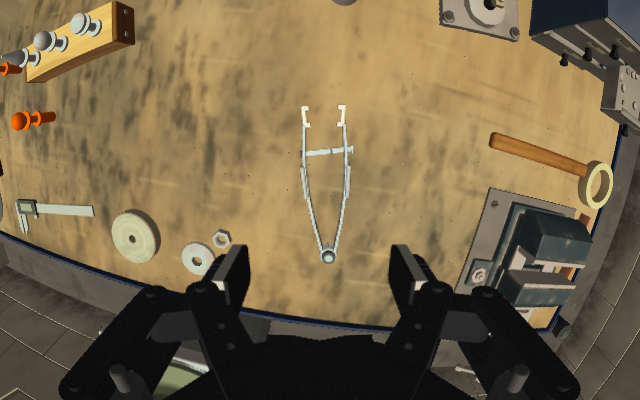

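Run:
```python
from h import *
f=np.load('w2.npy',allow_pickle=True).item()
cv2.imwrite('pics/w2c.png',cv2.resize(f['frame'][95:275,270:390],None,fx=3.3,fy=3.3,interpolation=cv2.INTER_CUBIC))
for n,u,v,z in [('kn',328,257,.024),('tl',306,115,.016),('tr',342,115,.016)]: print(n,wonz(f,u,v,z))
```

```text
kn [ 0.3948445  -0.19654243  0.024     ]
tl [ 0.53752013 -0.14905224  0.016     ]
tr [ 0.54363073 -0.18369756  0.016     ]
```

View pics/w2c.png

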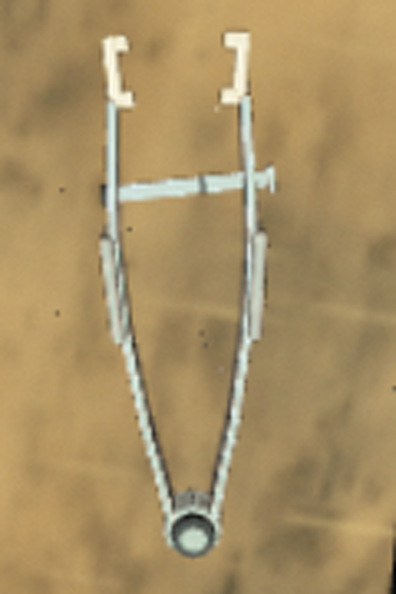

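Run:
```python
from h import *
f=np.load('w2.npy',allow_pickle=True).item()
c=lambda x,y,z: wonz(f,270+x/3.3,95+y/3.3,z)
k=c(193,541,.024); tl=c(119,70,.016); tr=c(236,68,.016); pl=c(112,290,.024); pr=c(258,286,.024)
print(k,tl,tr,np.linalg.norm(tl-tr),pl,pr,np.linalg.norm(pl-pr))
m=(tl+tr)/2; d=(m-k)[:2]; print('len',np.linalg.norm(d),'yaw',np.arctan2(d[1],d[0])); u=d/np.linalg.norm(d)
print('grip from k',k[:2]+.085*u,'from tips',m[:2]-.065*u,'plates',(pl+pr)/2)
```

```text
[ 0.39258854 -0.197495    0.024     ] [ 0.53634777 -0.14930983  0.016     ] [ 0.54295312 -0.18333741  0.016     ] 0.03466275955125312 [ 0.47152838 -0.15824106  0.024     ] [ 0.48029932 -0.20125434  0.024     ] 0.04389842965567185
len 0.1503291709885293 yaw 0.208869570714107
grip from k [ 0.47574114 -0.17986989] from tips [ 0.47606316 -0.17980164] plates [ 0.47591385 -0.1797477   0.024     ]
```

Run:
```python
from h import *
delta([.476,-.180,.004],.209)
```

```text
t 1.75 pos [ 0.4742 -0.1755  0.1808] rot [-3.1411e+00  1.9000e-03  1.7030e-01] w 0.0701 F [-0.2 -0.  -0.1]
travel mm [  1.3   4.8 176.8] twist deg [-0.03  0.11 -2.22]
```

apply_moves(
  commands=[
    {"travel": [0.001, 0.005, 0.03], "twist": [0, 0, -2.2], "claw": 0.07},
    {"travel": [0.001, 0.005, 0.065], "twist": [0, 0.1, -2.2], "claw": 0.07},
    {"travel": [0.001, 0.005, 0.1], "twist": [0, 0.1, -2.2], "claw": 0.065},
    {"travel": [0.001, 0.005, 0.125], "twist": [0, 0.1, -2.2], "claw": 0.065},
    {"travel": [0.001, 0.005, 0.145], "twist": [0, 0.1, -2.2], "claw": 0.062},
    {"travel": [0.001, 0.005, 0.157], "twist": [0, 0.1, -2.2], "claw": 0.062},
    {"travel": [0.001, 0.005, 0.166], "twist": [0, 0.1, -2.2], "claw": 0.062},
    {"travel": [0.001, 0.005, 0.17], "twist": [0, 0.1, -2.2], "claw": 0.062},
    {"travel": [0.001, 0.005, 0.17], "twist": [0, 0.1, -2.2], "claw": 0.06},
  ],
)

```text
clock: 2.65
position: [0.4767, -0.1802, 0.0116]
tool_rot: [3.141, -0.002, 0.208]
force: [-0.2, -0.0, 0.7]
grip_width: 0.0599
```

Run:
```python
from h import *
f=grab('wrist','w3.png'); np.save('w3.npy',f,allow_pickle=True)
delta([.476,-.180,.004],.209)
```

```text
t 2.7 pos [ 0.4768 -0.1801  0.0118] rot [ 3.1412e+00 -2.2000e-03  2.0860e-01] w 0.0595 F [-0.9  0.4  0.2]
travel mm [-0.8 -0.3  7.8] twist deg [ 0.03 -0.13 -0.02]
```

View pics/w3.png

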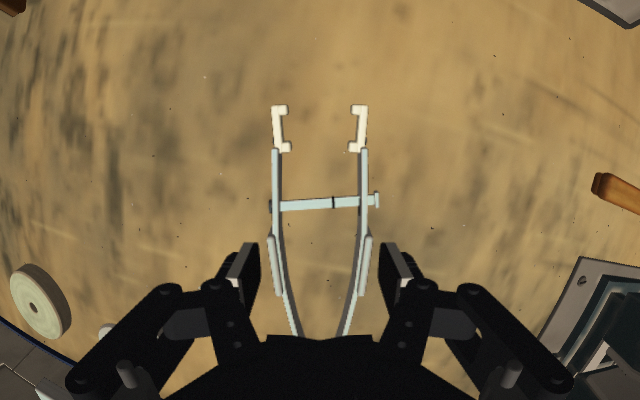

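apply_moves(
  commands=[
    {"travel": [-0.001, 0, 0.004], "twist": [0, -0.1, 0], "claw": 0.056},
    {"travel": [-0.001, 0, 0.008], "twist": [0, -0.1, 0], "claw": 0.054},
    {"travel": [-0.001, 0, 0.008], "twist": [0, -0.1, 0], "claw": 0.052},
    {"travel": [-0.001, 0, 0.008], "twist": [0, -0.1, 0], "claw": 0.05},
    {"travel": [-0.001, 0, 0.008], "twist": [0, -0.1, 0], "claw": 0.048},
    {"travel": [-0.001, 0, 0.008], "twist": [0, -0.1, 0], "claw": 0.046},
    {"travel": [-0.001, 0, 0.008], "twist": [0, -0.1, 0], "claw": 0.045},
    {"travel": [-0.001, 0, 0.008], "twist": [0, -0.1, 0], "claw": 0.045},
  ],
  force=25,
)

```text
clock: 3.5
position: [0.4759, -0.1802, 0.0037]
tool_rot: [3.141, -0.001, 0.209]
force: [-0.4, -0.3, 7.5]
grip_width: 0.0452
```

Run:
```python
from h import *
f=grab('wrist','w4.png'); np.save('w4.npy',f,allow_pickle=True)
delta([.476,-.180,.004],.209)
```

```text
t 3.55 pos [ 0.4758 -0.1802  0.0037] rot [ 3.1412e+00 -5.0000e-04  2.0880e-01] w 0.045 F [-1.4  0.   8.2]
travel mm [ 0.2 -0.2 -0.3] twist deg [ 0.02 -0.03 -0.01]
```

View pics/w4.png

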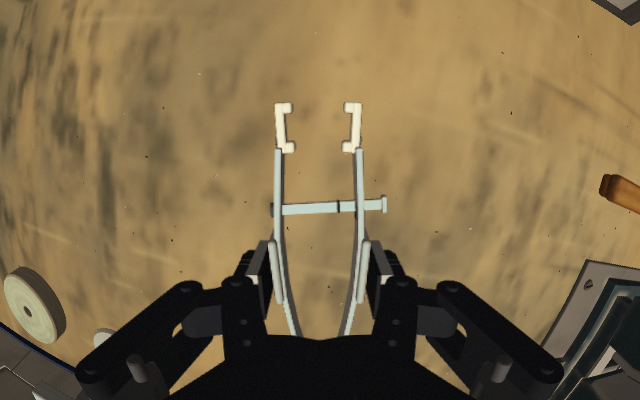

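apply_moves(
  commands=[
    {"travel": [0, 0, -0.004], "twist": [0, 0, 0], "claw": 0.045},
    {"travel": [0, 0, -0.015], "twist": [0, 0, 0], "claw": 0.045},
    {"travel": [0, 0, -0.03], "twist": [0, 0, 0], "claw": 0.045},
    {"travel": [0, 0, -0.05], "twist": [0, 0, 0], "claw": 0.045},
    {"travel": [0, 0, -0.07], "twist": [0, 0, 0], "claw": 0.045},
    {"travel": [0, 0, -0.09], "twist": [0, 0, 0], "claw": 0.045},
    {"travel": [0, 0, -0.105], "twist": [0, 0, 0], "claw": 0.045},
    {"travel": [0, 0, -0.115], "twist": [0, 0, 0], "claw": 0.045},
    {"travel": [0, 0, -0.12], "twist": [0, 0, 0], "claw": 0.045},
    {"travel": [0, 0, -0.12], "twist": [0, 0, 0], "claw": 0.045},
  ],
)

```text
clock: 4.55
position: [0.4758, -0.1801, 0.1238]
tool_rot: [3.141, -0.001, 0.209]
force: [0.1, -1.1, -0.6]
grip_width: 0.0454
```

Run:
```python
from h import *
f=grab('wrist','w5.png'); np.save('w5.npy',f,allow_pickle=True)
s=grab('scene','s5.png')
d=grab('side','d5.png')
cv2.imwrite('pics/d5c.png',cv2.resize(d['frame'][110:230,285:485],None,fx=4,fy=4,interpolation=cv2.INTER_CUBIC))
delta([.476,-.180,.124],.209)
```

```text
t 4.7 pos [ 0.4753 -0.1799  0.1227] rot [-3.1411e+00  9.0000e-04  2.0890e-01] w 0.045 F [-0.1  0.3 -0.3]
travel mm [ 0.7  0.3 -1.3] twist deg [-0.03  0.05 -0.  ]
```

View pics/w5.png

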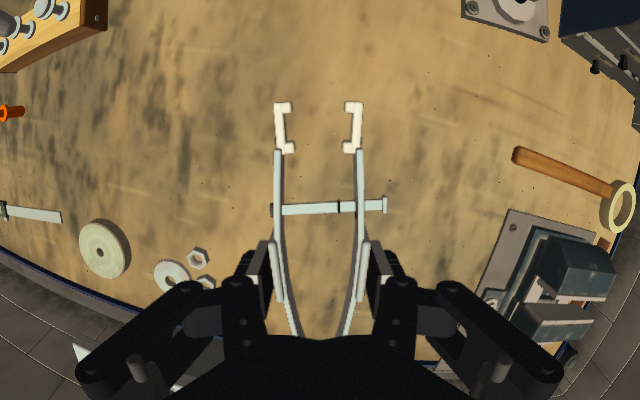

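View pics/d5c.png

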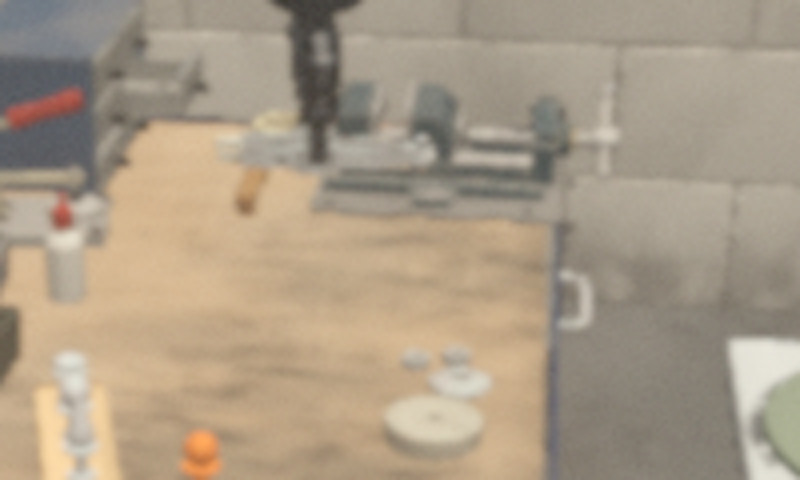

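Run:
```python
from h import *
f=np.load('w4.npy',allow_pickle=True).item()
f3=np.load('w5.npy',allow_pickle=True).item()
cv2.imwrite('pics/w4c.png',cv2.resize(f['frame'][90:220,250:410],None,fx=5,fy=5,interpolation=cv2.INTER_CUBIC))
delta([.485,.120,.165],.28)
```

```text
t 4.7 pos [ 0.4753 -0.1799  0.1227] rot [-3.1411e+00  9.0000e-04  2.0890e-01] w 0.045 F [-0.1  0.3 -0.3]
travel mm [  71.7 -291.4  -42.2] twist deg [-0.03  0.05 -4.07]
```

View pics/w4c.png

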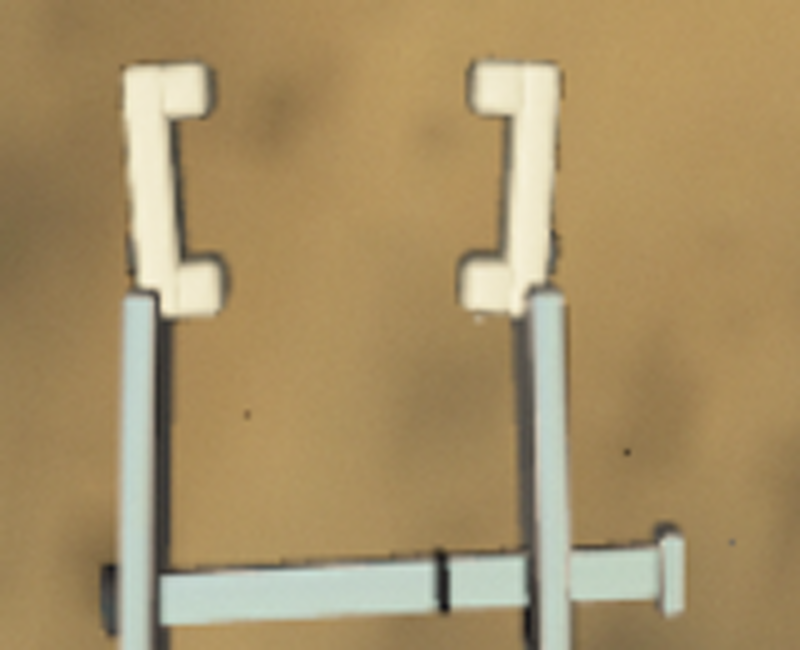

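apply_moves(
  commands=[
    {"travel": [0.005, -0.015, -0.02], "twist": [0, 0, 0], "claw": 0.045},
    {"travel": [0.012, -0.045, -0.035], "twist": [0, 0, -1], "claw": 0.045},
    {"travel": [0.02, -0.08, -0.042], "twist": [0, 0, -2], "claw": 0.045},
    {"travel": [0.029, -0.12, -0.042], "twist": [0, 0, -3], "claw": 0.045},
    {"travel": [0.039, -0.16, -0.042], "twist": [0, 0, -4], "claw": 0.045},
    {"travel": [0.049, -0.2, -0.042], "twist": [0, 0, -4], "claw": 0.045},
    {"travel": [0.058, -0.235, -0.042], "twist": [0, 0, -4], "claw": 0.045},
    {"travel": [0.065, -0.265, -0.042], "twist": [0, 0, -4], "claw": 0.045},
    {"travel": [0.07, -0.285, -0.042], "twist": [0, 0, -4], "claw": 0.045},
    {"travel": [0.072, -0.291, -0.042], "twist": [0, 0, -4], "claw": 0.045},
  ],
)

```text
clock: 5.7
position: [0.4853, 0.1219, 0.1646]
tool_rot: [-3.141, 0.001, 0.282]
force: [0.9, -0.7, 0.0]
grip_width: 0.0453
```

apply_moves(
  commands=[
    {"travel": [0, 0, 0], "twist": [0, 0, 0], "claw": 0.045},
    {"travel": [0, 0, 0], "twist": [0, 0, 0], "claw": 0.045},
  ],
)

```text
clock: 5.9
position: [0.4856, 0.1184, 0.1649]
tool_rot: [3.141, 0.001, 0.278]
force: [-1.1, -1.0, -1.7]
grip_width: 0.045
```

Run:
```python
from h import *
f4=np.load('w4.npy',allow_pickle=True).item()
c=lambda x,y,z: wonz(f4,250+x/5,90+y/5,z)
a=c(172,187,.016); b=c(508,185,.016); s=f4['s']; M=R.from_euler('xyz',s['tool_rot'])
print('gap',np.linalg.norm(a-b)); print('tip mid in tool',M.inv().apply((a+b)/2-[0,0,.004]-s['position']))
f=grab('wrist','w6.png'); np.save('w6.npy',f,allow_pickle=True)
delta([.485,.120,.165],.28)
```

```text
gap 0.028144507172722162
tip mid in tool [ 0.06568617 -0.00150004 -0.00828991]
t 5.95 pos [0.4856 0.1182 0.165 ] rot [3.1411e+00 7.0000e-04 2.7730e-01] w 0.0452 F [0.5 0.3 0.1]
travel mm [-0.1 -1.9  0. ] twist deg [ 0.03  0.04 -0.16]
```

View pics/w6.png

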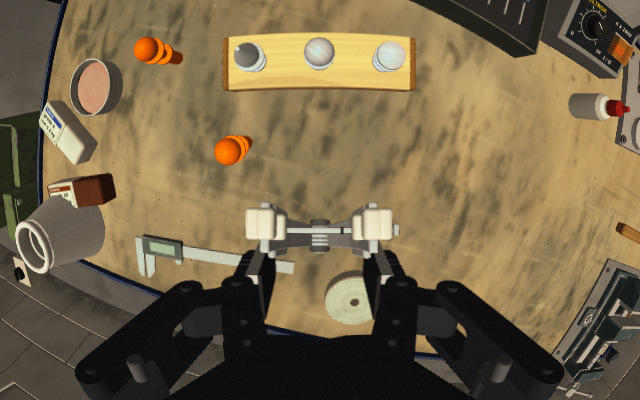

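Run:
```python
from h import *
d=grab('side','d6.png'); s=grab('scene','s6.png')
cv2.imwrite('pics/d6c.png',np.hstack([cv2.resize(d['frame'][90:240,270:420],None,fx=2.6,fy=2.6,interpolation=cv2.INTER_CUBIC),cv2.resize(s['frame'][90:240,230:380],None,fx=2.6,fy=2.6,interpolation=cv2.INTER_CUBIC)]))
print(bot.observe())
```

```text
{'clock': 6.05, 'qpos': array([-0.1752526 ,  0.42289655, -0.23566008,  1.97998676,  0.14081084,
        0.75436432, -1.7875162 ]), 'qd': array([-0.00367589, -0.00236448, -0.00310683, -0.00353803, -0.0009353 ,
       -0.00025622, -0.00215261]), 'joint_efforts': array([-3.11859883e-01, -7.52879190e+01, -1.66989639e+00, -2.96021301e+01,
        1.26191063e-02,  2.68285665e-03,  2.10775284e-02]), 'position': array([0.48576925, 0.11841994, 0.16522933]), 'tool_rot': array([3.14126971e+00, 2.64351122e-04, 2.77055664e-01]), 'force': array([-0.6938555 ,  0.61441078, -0.36459807]), 'moment': array([-0.01953321, -0.01646334,  0.01465395]), 'grip_width': 0.045303010437670016}
```

View pics/d6c.png

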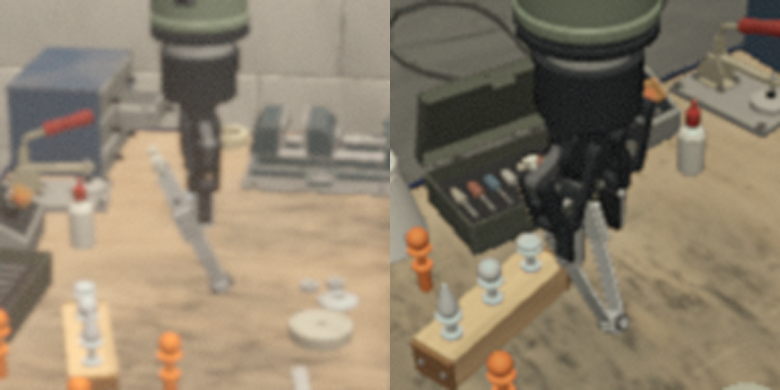

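Run:
```python
from h import *
delta([.45,-.18,.165],.209)
```

```text
t 6.05 pos [0.4858 0.1184 0.1652] rot [3.1413e+00 3.0000e-04 2.7710e-01] w 0.0453 F [-0.7  0.6 -0.4]
travel mm [-116.   277.3    0.3] twist deg [0.02 0.01 3.9 ]
```

apply_moves(
  commands=[
    {"travel": [-0.002, 0.005, 0], "twist": [0, 0, 0], "claw": 0.043},
    {"travel": [-0.006, 0.015, 0], "twist": [0, 0, 0], "claw": 0.043},
    {"travel": [-0.013, 0.03, 0], "twist": [0, 0, 0.5], "claw": 0.043},
    {"travel": [-0.021, 0.05, 0], "twist": [0, 0, 1], "claw": 0.043},
    {"travel": [-0.031, 0.075, 0], "twist": [0, 0, 1.5], "claw": 0.043},
    {"travel": [-0.041, 0.1, 0], "twist": [0, 0, 2], "claw": 0.043},
    {"travel": [-0.052, 0.125, 0], "twist": [0, 0, 2.5], "claw": 0.043},
    {"travel": [-0.063, 0.15, 0], "twist": [0, 0, 3], "claw": 0.043},
    {"travel": [-0.073, 0.175, 0], "twist": [0, 0, 3.5], "claw": 0.043},
    {"travel": [-0.084, 0.2, 0], "twist": [0, 0, 3.9], "claw": 0.043},
  ],
)

```text
clock: 7.05
position: [0.459, -0.0982, 0.1654]
tool_rot: [3.141, 0.0, 0.209]
force: [0.7, 0.1, -0.9]
grip_width: 0.043
```

apply_moves(
  commands=[
    {"travel": [-0.01, 0.025, 0], "twist": [0, 0, 0], "claw": 0.043},
    {"travel": [-0.02, 0.047, 0], "twist": [0, 0, 0], "claw": 0.043},
    {"travel": [-0.027, 0.063, 0], "twist": [0, 0, 0], "claw": 0.043},
    {"travel": [-0.031, 0.073, 0], "twist": [0, 0, 0], "claw": 0.043},
    {"travel": [-0.032, 0.077, 0], "twist": [0, 0, 0], "claw": 0.043},
    {"travel": [-0.032, 0.077, 0.0], "twist": [0, 0, 0], "claw": 0.043},
  ],
)

```text
clock: 7.65
position: [0.4446, -0.1781, 0.1653]
tool_rot: [3.142, -0.0, 0.21]
force: [-0.2, 0.2, -0.5]
grip_width: 0.0428
```

Run:
```python
from h import *
d=grab('side','d7.png'); w=grab('wrist')
cv2.imwrite('pics/d7c.png',np.hstack([cv2.resize(d['frame'][90:240,300:450],(400,400),interpolation=cv2.INTER_CUBIC),cv2.resize(w['frame'][50:350,170:470],(400,400),interpolation=cv2.INTER_CUBIC)]))
delta([.45,-.18,.165],.209)
```

```text
t 7.75 pos [ 0.4449 -0.1771  0.1653] rot [-3.1414e+00 -1.0000e-04  2.1140e-01] w 0.043 F [ 0.5  0.4 -1.4]
travel mm [4.4 3.9 0.3] twist deg [-0.01 -0.01  0.14]
```

View pics/d7c.png

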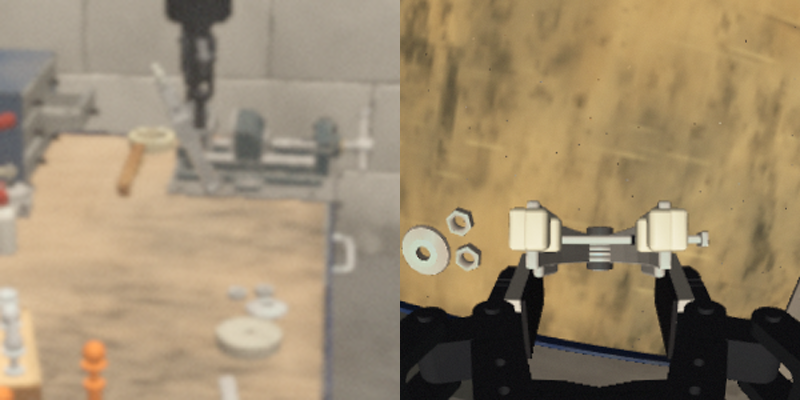

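apply_moves(
  commands=[
    {"travel": [0.0, 0.004, 0.01], "twist": [0, 0, 0], "claw": 0.045},
    {"travel": [0.0, 0.004, 0.03], "twist": [0, 0, 0], "claw": 0.045},
    {"travel": [0.0, 0.004, 0.05], "twist": [0, 0, 0], "claw": 0.045},
    {"travel": [0.0, 0.004, 0.062], "twist": [0, 0, 0], "claw": 0.045},
    {"travel": [0.004, 0.004, 0.07], "twist": [0, 0, 0], "claw": 0.045},
    {"travel": [0.012, 0.004, 0.078], "twist": [0, 0, 0], "claw": 0.045},
    {"travel": [0.022, 0.004, 0.086], "twist": [0, 0, 0], "claw": 0.045},
    {"travel": [0.032, 0.004, 0.094], "twist": [0, 0, 0], "claw": 0.045},
    {"travel": [0.042, 0.004, 0.102], "twist": [0, 0, 0], "claw": 0.045},
  ],
)

```text
clock: 8.65
position: [0.4891, -0.1726, 0.0634]
tool_rot: [3.141, -0.003, 0.211]
force: [0.7, -0.1, 1.5]
grip_width: 0.0448
```

Run:
```python
from h import *
d=grab('side','d8.png'); w=grab('wrist')
cv2.imwrite('pics/d8c.png',np.hstack([cv2.resize(d['frame'][100:250,300:450],(400,400),interpolation=cv2.INTER_CUBIC),cv2.resize(w['frame'][50:350,170:470],(400,400),interpolation=cv2.INTER_CUBIC)]))
delta([.45,-.18,.165],.209)
```

```text
t 8.75 pos [ 0.4884 -0.1721  0.0626] rot [-3.1414e+00 -8.0000e-04  2.1200e-01] w 0.0448 F [1.5 0.1 1.2]
travel mm [ -39.1   -0.4 -102.4] twist deg [-0.01 -0.05  0.17]
```

View pics/d8c.png

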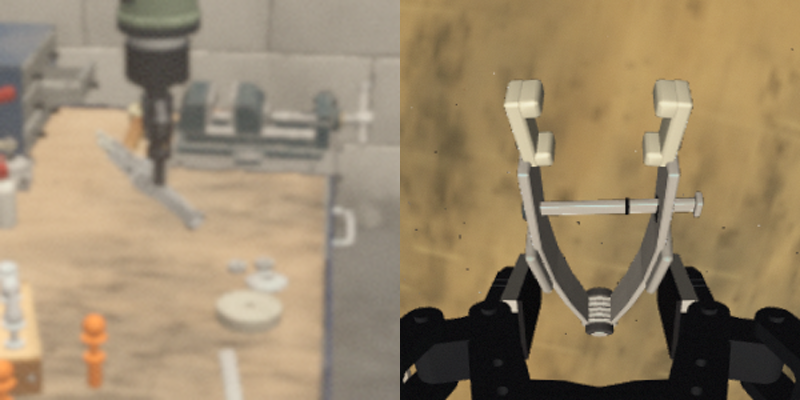

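apply_moves(
  commands=[
    {"travel": [0.008, 0, 0.008], "twist": [0, 0, 0], "claw": 0.045},
    {"travel": [0.014, 0, 0.016], "twist": [0, 0, 0], "claw": 0.045},
    {"travel": [0.019, 0, 0.024], "twist": [0, 0, 0], "claw": 0.045},
    {"travel": [0.023, 0, 0.032], "twist": [0, 0, 0], "claw": 0.045},
    {"travel": [0.026, 0, 0.04], "twist": [0, 0, 0], "claw": 0.045},
    {"travel": [0.028, 0, 0.045], "twist": [0, 0, 0], "claw": 0.045},
    {"travel": [0.029, 0, 0.05], "twist": [0, 0, 0], "claw": 0.045},
    {"travel": [0.029, 0, 0.055], "twist": [0, 0, 0], "claw": 0.045},
  ],
)

```text
clock: 9.55
position: [0.5151, -0.1669, 0.0079]
tool_rot: [3.142, -0.0, 0.211]
force: [0.3, 0.1, -1.0]
grip_width: 0.0452
```

Run:
```python
from h import *
d=grab('side','d9.png'); w=grab('wrist')
cv2.imwrite('pics/d9c.png',np.hstack([cv2.resize(d['frame'][100:250,300:450],(400,400),interpolation=cv2.INTER_CUBIC),cv2.resize(w['frame'][50:350,170:470],(400,400),interpolation=cv2.INTER_CUBIC)]))
delta([.45,-.18,.165],.209)
```

```text
t 9.65 pos [ 0.5147 -0.1668  0.0077] rot [-3.1413e+00  7.0000e-04  2.1060e-01] w 0.0454 F [-0.7 -1.3  0.3]
travel mm [ -66.1   -0.7 -157.2] twist deg [-0.02  0.04  0.09]
```

View pics/d9c.png

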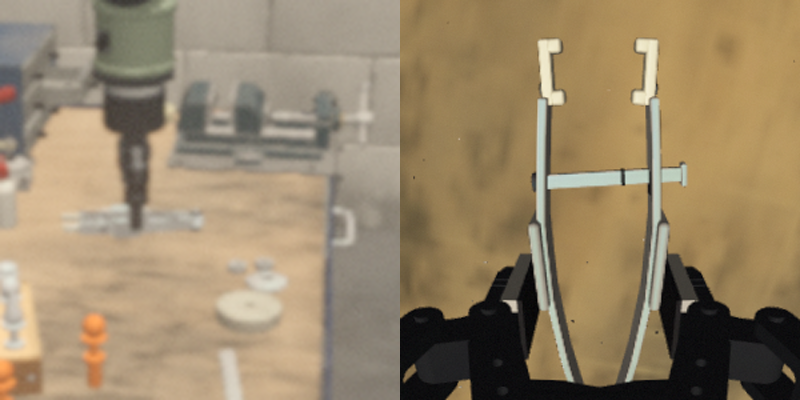

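apply_moves(
  commands=[
    {"travel": [0.0, 0, 0], "twist": [0, 0, 0], "claw": 0.05},
    {"travel": [0.0, 0, 0], "twist": [0, 0, 0], "claw": 0.056},
    {"travel": [0.0, 0, 0], "twist": [0, 0, 0], "claw": 0.056},
    {"travel": [0.0, 0, 0], "twist": [0, 0, 0], "claw": 0.056},
  ],
)

```text
clock: 10.05
position: [0.5151, -0.1669, 0.0085]
tool_rot: [3.141, -0.0, 0.211]
force: [0.7, 0.8, -0.3]
grip_width: 0.0561
```

Run:
```python
from h import *
f=grab('wrist','w10.png'); np.save('w10.npy',f,allow_pickle=True)
cv2.imwrite('pics/w10c.png',cv2.resize(f['frame'][70:340,240:400],None,fx=3,fy=3 *0.74,interpolation=cv2.INTER_CUBIC))
cv2.imwrite('pics/w10c.png',cv2.resize(f['frame'][70:270,230:430],None,fx=3,fy=3,interpolation=cv2.INTER_CUBIC))
delta([.476,-.18,.004],.209)
```

```text
t 10.1 pos [ 0.5151 -0.1669  0.0085] rot [ 3.1414e+00 -2.0000e-04  2.1060e-01] w 0.0562 F [ 0.2  0.5 -0.8]
travel mm [-41.    4.6   4.5] twist deg [ 0.01 -0.01  0.09]
```

View pics/w10c.png

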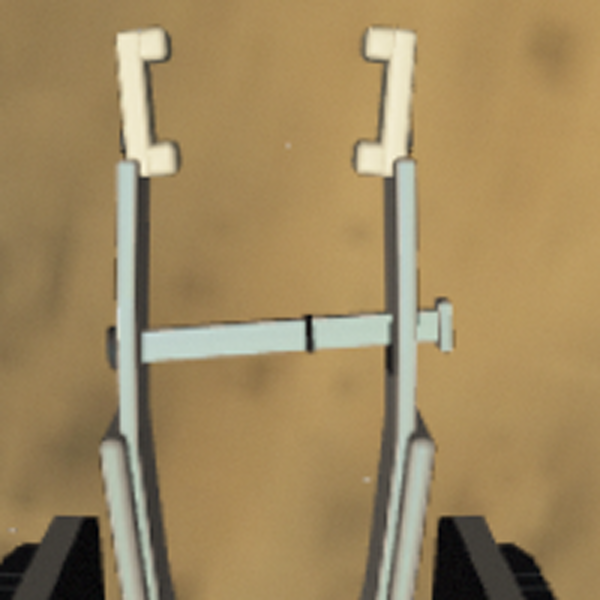

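Run:
```python
from h import *
f=np.load('w10.npy',allow_pickle=True).item()
s=f['s'];M=R.from_euler('xyz',s['tool_rot'])
c=lambda x,y,z: M.inv().apply(wonz(f,230+x/3,70+y/3,z)-s['position'])*1000
a,b=c(149,101,.016),c(387,101,.016); print(a,b,(a+b)/2)
p,q=c(108,440,.024),c(430,440,.024); print(p,q,(p+q)/2)
l,r=c(137,165,.020),c(405,165,.020);print((l+r)/2)
```

```text
[ 75.77655812 -18.03408497  -7.48321982] [75.76662819 16.17794496 -7.47703339] [75.77159316 -0.92807    -7.4801266 ]
[ 27.14427124 -24.42518921 -15.49843119] [ 27.1262371   22.83864302 -15.4898859 ] [ 27.13525417  -0.7932731  -15.49415854]
[ 66.67291042  -0.50466507 -11.48267975]
```

apply_moves(
  commands=[
    {"travel": [0.0, 0, 0.003], "twist": [0, 0, 0], "claw": 0.052},
    {"travel": [0.0, 0, 0.0045], "twist": [0, 0, 0], "claw": 0.05},
    {"travel": [0.0, 0, 0.0045], "twist": [0, 0, 0], "claw": 0.047},
    {"travel": [0.0, 0, 0.0045], "twist": [0, 0, 0], "claw": 0.044},
    {"travel": [0.0, 0, 0.0045], "twist": [0, 0, 0], "claw": 0.041},
    {"travel": [0.0, 0, 0.0045], "twist": [0, 0, 0], "claw": 0.039},
    {"travel": [0.0, 0, 0.0045], "twist": [0, 0, 0], "claw": 0.038},
    {"travel": [0.0, 0, 0.0045], "twist": [0, 0, 0], "claw": 0.038},
  ],
  force=40,
)

```text
clock: 10.9
position: [0.5154, -0.167, 0.0042]
tool_rot: [3.141, -0.001, 0.211]
force: [-0.7, -0.6, 10.0]
grip_width: 0.038
```

Run:
```python
from h import *
f=grab('wrist','w11.png'); np.save('w11.npy',f,allow_pickle=True)
cv2.imwrite('pics/w11c.png',cv2.resize(f['frame'][70:270,230:430],None,fx=3,fy=3,interpolation=cv2.INTER_CUBIC))
delta([.476,-.18,.004],.209)
```

```text
t 10.95 pos [ 0.5154 -0.167   0.0043] rot [ 3.1412e+00 -8.0000e-04  2.1050e-01] w 0.0382 F [-0.6  0.1  9. ]
travel mm [-41.3   4.5   0.2] twist deg [ 0.02 -0.05  0.09]
```

View pics/w11c.png

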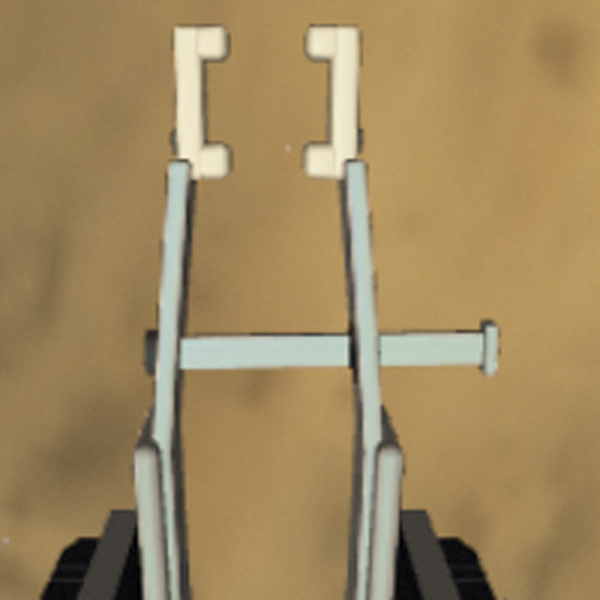

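apply_moves(
  commands=[
    {"travel": [0, 0, -0.001], "twist": [0, 0, 0], "claw": 0.038},
    {"travel": [0, 0, -0.004], "twist": [0, 0, 0], "claw": 0.038},
    {"travel": [0, 0, -0.009], "twist": [0, 0, 0], "claw": 0.038},
    {"travel": [0, 0, -0.016], "twist": [0, 0, 0], "claw": 0.038},
    {"travel": [0, 0, -0.024], "twist": [0, 0, 0], "claw": 0.038},
    {"travel": [0, 0, -0.032], "twist": [0, 0, 0], "claw": 0.038},
    {"travel": [0, 0, -0.039], "twist": [0, 0, 0], "claw": 0.038},
    {"travel": [0, 0, -0.045], "twist": [0, 0, 0], "claw": 0.038},
    {"travel": [0, 0, -0.049], "twist": [0, 0, 0], "claw": 0.038},
    {"travel": [0, 0, -0.05], "twist": [0, 0, 0], "claw": 0.038},
  ],
)

```text
clock: 11.95
position: [0.5152, -0.1669, 0.0543]
tool_rot: [3.141, -0.001, 0.211]
force: [0.7, -0.1, -0.8]
grip_width: 0.0381
```

Run:
```python
from h import *
f=grab('wrist','w12.png'); np.save('w12.npy',f,allow_pickle=True)
cv2.imwrite('pics/w12c.png',cv2.resize(f['frame'][70:270,230:430],None,fx=3,fy=3,interpolation=cv2.INTER_CUBIC))
delta([.42,.100,.12],.28)
```

```text
t 12.0 pos [ 0.5152 -0.1669  0.0541] rot [ 3.1414e+00 -3.0000e-04  2.1060e-01] w 0.0381 F [-0.1  0.4  0.7]
travel mm [ -37.3 -280.9  -65.9] twist deg [ 0.01 -0.02 -3.98]
```

View pics/w12c.png

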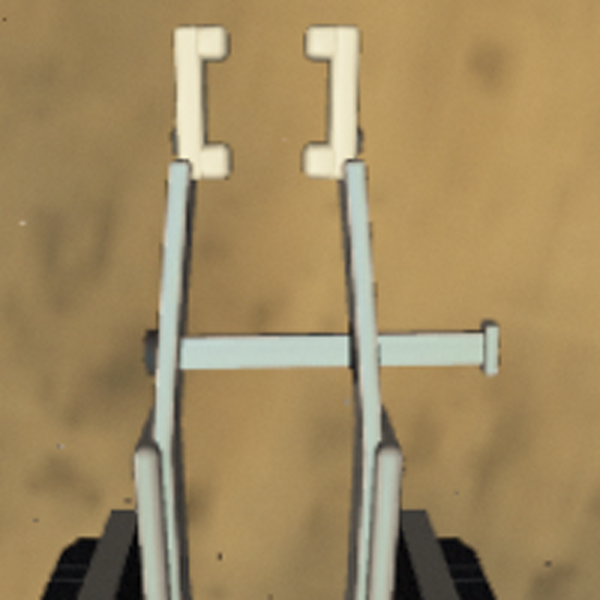

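Run:
```python
from h import *
f=np.load('w6.npy',allow_pickle=True).item()
print('ball',wonz(f,319,52,.076))
cv2.imwrite('pics/w6c.png',cv2.resize(f['frame'][20:110,200:430],None,fx=3.4,fy=3.4,interpolation=cv2.INTER_CUBIC))
g=np.load('scene0.npy',allow_pickle=True).item();print('scene ball',onz(g,268.4,193.7,.076), )
h=np.load('side0.npy',allow_pickle=True).item();print('project ball side',proj(h,np.array([.595,.152,.076])), 'wrist',wproj(f,np.array([.595,.152,.076])))
```

```text
ball [0.59702047 0.15129807 0.076     ]
scene ball [0.59711745 0.15025046 0.076     ]
project ball side (np.float64(304.2570807527305), np.float64(207.38794791284312)) wrist (np.float64(317.3204957263118), np.float64(54.2722575010003))
```

View pics/w6c.png

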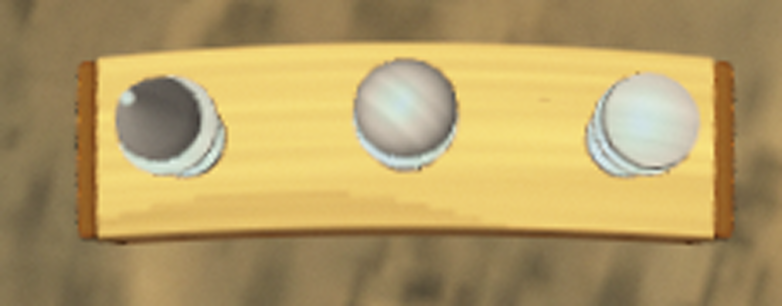

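Run:
```python
from h import *
delta([.438,.1045,.075],.28)
```

```text
t 12.0 pos [ 0.5152 -0.1669  0.0541] rot [ 3.1414e+00 -3.0000e-04  2.1060e-01] w 0.0381 F [-0.1  0.4  0.7]
travel mm [ -18.7 -281.5  -20.9] twist deg [ 0.01 -0.02 -3.98]
```

apply_moves(
  commands=[
    {"travel": [0, -0.002, -0.002], "twist": [0, 0, 0], "claw": 0.038},
    {"travel": [-0.0005, -0.008, -0.006], "twist": [0, 0, 0], "claw": 0.038},
    {"travel": [-0.001, -0.018, -0.011], "twist": [0, 0, -0.3], "claw": 0.038},
    {"travel": [-0.002, -0.031, -0.016], "twist": [0, 0, -0.6], "claw": 0.038},
    {"travel": [-0.003, -0.046, -0.019], "twist": [0, 0, -0.9], "claw": 0.038},
    {"travel": [-0.004, -0.062, -0.021], "twist": [0, 0, -1.2], "claw": 0.038},
    {"travel": [-0.005, -0.078, -0.021], "twist": [0, 0, -1.5], "claw": 0.038},
    {"travel": [-0.006, -0.095, -0.021], "twist": [0, 0, -1.8], "claw": 0.038},
    {"travel": [-0.0075, -0.112, -0.021], "twist": [0, 0, -2.1], "claw": 0.038},
    {"travel": [-0.009, -0.129, -0.021], "twist": [0, 0, -2.4], "claw": 0.038},
  ],
)

```text
clock: 13.0
position: [0.4786, -0.041, 0.0747]
tool_rot: [-3.141, 0.0, 0.254]
force: [-0.1, 0.7, -0.7]
grip_width: 0.0381
```

apply_moves(
  commands=[
    {"travel": [-0.001, -0.017, 0], "twist": [0, 0, -0.3], "claw": 0.038},
    {"travel": [-0.002, -0.034, 0], "twist": [0, 0, -0.6], "claw": 0.038},
    {"travel": [-0.003, -0.051, 0], "twist": [0, 0, -0.8], "claw": 0.038},
    {"travel": [-0.0035, -0.068, 0], "twist": [0, 0, -1], "claw": 0.038},
    {"travel": [-0.004, -0.085, 0], "twist": [0, 0, -1.2], "claw": 0.038},
    {"travel": [-0.0045, -0.101, 0], "twist": [0, 0, -1.4], "claw": 0.038},
    {"travel": [-0.005, -0.115, 0], "twist": [0, 0, -1.5], "claw": 0.038},
    {"travel": [-0.005, -0.128, 0], "twist": [0, 0, -1.6], "claw": 0.038},
    {"travel": [-0.005, -0.138, 0], "twist": [0, 0, -1.6], "claw": 0.038},
    {"travel": [-0.005, -0.145, 0], "twist": [0, 0, -1.6], "claw": 0.038},
  ],
)

```text
clock: 14.0
position: [0.4377, 0.0976, 0.0748]
tool_rot: [-3.142, 0.0, 0.281]
force: [0.1, 0.0, -0.1]
grip_width: 0.0381
```

apply_moves(
  commands=[
    {"travel": [0, -0.005, 0], "twist": [0, 0, 0], "claw": 0.038},
    {"travel": [0, -0.007, 0], "twist": [0, 0, 0], "claw": 0.038},
    {"travel": [0, -0.007, 0], "twist": [0, 0, 0], "claw": 0.038},
  ],
)

```text
clock: 14.3
position: [0.4362, 0.1032, 0.0748]
tool_rot: [3.141, 0.0, 0.28]
force: [-0.2, -0.4, -0.8]
grip_width: 0.0379
```

Run:
```python
from h import *
f=grab('wrist','w13.png'); np.save('w13.npy',f,allow_pickle=True)
delta([.438,.1045,.0452],.28)
```

```text
t 14.35 pos [0.4363 0.103  0.0748] rot [3.1414e+00 1.0000e-04 2.8010e-01] w 0.038 F [-0.6  0.2 -1. ]
travel mm [ 2.  -1.  29.6] twist deg [0.01 0.   0.  ]
```

View pics/w13.png

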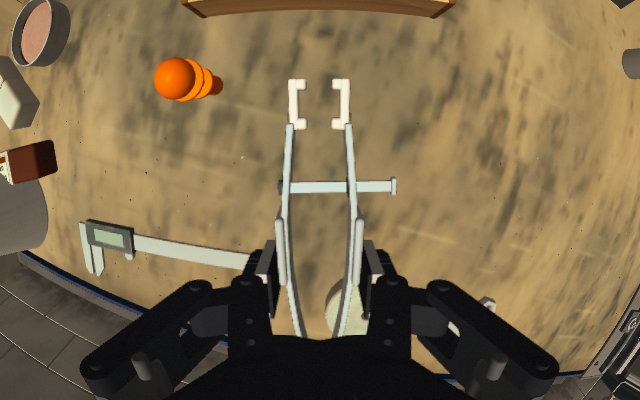

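apply_moves(
  commands=[
    {"travel": [0, 0, 0.001], "twist": [0, 0, 0], "claw": 0.038},
    {"travel": [0, 0, 0.004], "twist": [0, 0, 0], "claw": 0.038},
    {"travel": [0.001, -0.001, 0.009], "twist": [0, 0, 0], "claw": 0.038},
    {"travel": [0.002, -0.001, 0.014], "twist": [0, 0, 0], "claw": 0.038},
    {"travel": [0.002, -0.001, 0.019], "twist": [0, 0, 0], "claw": 0.038},
    {"travel": [0.002, -0.001, 0.024], "twist": [0, 0, 0], "claw": 0.039},
    {"travel": [0.002, -0.001, 0.027], "twist": [0, 0, 0], "claw": 0.04},
    {"travel": [0.002, -0.001, 0.029], "twist": [0, 0, 0], "claw": 0.041},
    {"travel": [0.002, -0.001, 0.0296], "twist": [0, 0, 0], "claw": 0.042},
    {"travel": [0.002, -0.001, 0.0296], "twist": [0, 0, 0], "claw": 0.042},
  ],
)

```text
clock: 15.35
position: [0.4379, 0.1048, 0.0452]
tool_rot: [-3.142, -0.0, 0.28]
force: [0.0, 0.3, -0.4]
grip_width: 0.0419
```

apply_moves(
  commands=[
    {"travel": [0.001, 0, 0], "twist": [0, 0, 0], "claw": 0.042},
    {"travel": [0.003, 0, 0], "twist": [0, 0, 0], "claw": 0.042},
    {"travel": [0.007, 0, 0], "twist": [0, 0, 0], "claw": 0.042},
    {"travel": [0.012, 0, 0], "twist": [0, 0, 0], "claw": 0.042},
    {"travel": [0.018, 0, 0], "twist": [0, 0, 0], "claw": 0.042},
    {"travel": [0.024, 0, 0], "twist": [0, 0, 0], "claw": 0.042},
    {"travel": [0.03, 0, 0], "twist": [0, 0, 0], "claw": 0.042},
    {"travel": [0.035, 0, 0], "twist": [0, 0, 0], "claw": 0.042},
    {"travel": [0.038, 0, 0], "twist": [0, 0, 0], "claw": 0.042},
    {"travel": [0.04, 0, 0], "twist": [0, 0, 0], "claw": 0.042},
  ],
)

```text
clock: 16.35
position: [0.4766, 0.1159, 0.0451]
tool_rot: [3.142, 0.0, 0.28]
force: [-0.8, -1.2, -0.4]
grip_width: 0.0422
```

Run:
```python
from h import *
f=grab('wrist','w14.png'); np.save('w14.npy',f,allow_pickle=True)
delta([.5245,.1295,.0452],.28)
```

```text
t 16.4 pos [0.4767 0.116  0.0452] rot [-3.1416e+00 -1.0000e-04  2.8040e-01] w 0.0419 F [-0.4  0.3 -0.4]
travel mm [49.7  0.2 -0. ] twist deg [-0.   -0.01  0.02]
```

View pics/w14.png

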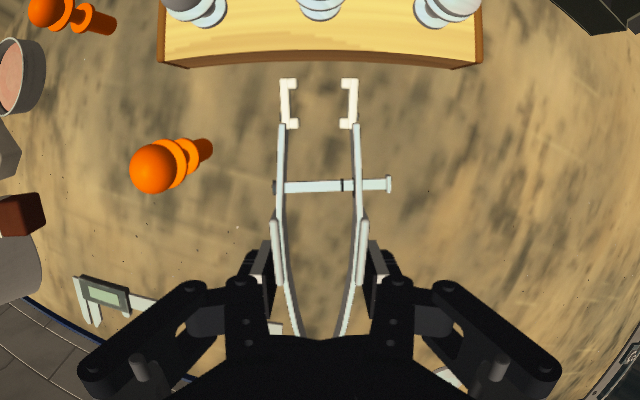

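Run:
```python
from h import *
f=np.load('w14.npy',allow_pickle=True).item()
cv2.imwrite('pics/w14c.png',cv2.resize(f['frame'][0:140,250:390],None,fx=5,fy=4.2,interpolation=cv2.INTER_CUBIC))
```

```text
(no output)
```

View pics/w14c.png

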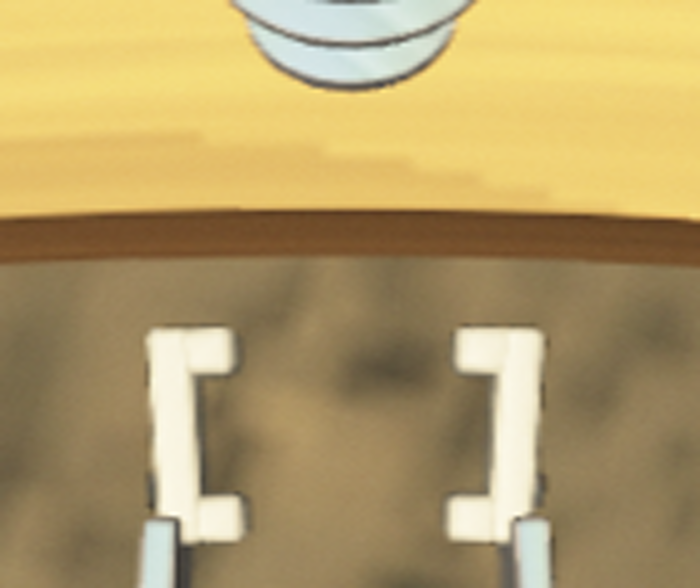

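Run:
```python
from h import *
f=np.load('w14.npy',allow_pickle=True).item()
s=f['s'];M=R.from_euler('xyz',s['tool_rot'])
c=lambda x,y,z: M.inv().apply(wonz(f,250+x/5,y/4.2,z)-s['position'])*1000
print('shoulder',c(352,89,.040)+[10,0,0]); print('collar',c(352,45,.062)+[12,0,0])
a,b=c(199,432,.057),c(492,432,.057); print(a,b,(a+b)/2)
```

```text
shoulder [126.26909728  -0.36130842   5.13985896]
collar [126.53601563  -0.44063442 -16.86002027]
[ 76.01635064 -13.17797798 -11.8574307 ] [ 76.00538637  11.20950098 -11.8572167 ] [ 76.01086851  -0.9842385  -11.8573237 ]
```

apply_moves(
  commands=[
    {"travel": [0.001, 0, 0], "twist": [0, 0, 0], "claw": 0.042},
    {"travel": [0.003, 0.0005, 0], "twist": [0, 0, 0], "claw": 0.042},
    {"travel": [0.007, 0.0005, 0], "twist": [0, 0, 0], "claw": 0.042},
    {"travel": [0.011, 0.0005, 0], "twist": [0, 0, 0], "claw": 0.042},
    {"travel": [0.015, 0.0005, 0], "twist": [0, 0, 0], "claw": 0.042},
    {"travel": [0.019, 0.0005, 0], "twist": [0, 0, 0], "claw": 0.042},
    {"travel": [0.023, 0.0005, 0], "twist": [0, 0, 0], "claw": 0.042},
    {"travel": [0.026, 0.0005, 0], "twist": [0, 0, 0], "claw": 0.042},
    {"travel": [0.027, 0.0005, 0], "twist": [0, 0, 0], "claw": 0.042},
    {"travel": [0.028, 0.0005, 0], "twist": [0, 0, 0], "claw": 0.042},
  ],
)

```text
clock: 17.4
position: [0.5034, 0.1231, 0.0451]
tool_rot: [3.142, 0.0, 0.28]
force: [0.3, -0.2, -0.8]
grip_width: 0.0422
```

Run:
```python
from h import *
f=grab('wrist','w15.png'); np.save('w15.npy',f,allow_pickle=True)
cv2.imwrite('pics/w15c.png',cv2.resize(f['frame'][0:140,250:390],None,fx=5,fy=4.2,interpolation=cv2.INTER_CUBIC))
delta([.5245,.1295,.0452],.28)
```

```text
t 17.45 pos [0.5035 0.1232 0.0452] rot [3.1416e+00 1.0000e-04 2.8040e-01] w 0.0421 F [ 0.5  0.4 -1.4]
travel mm [22.  -0.3 -0. ] twist deg [0.   0.   0.03]
```

View pics/w15c.png

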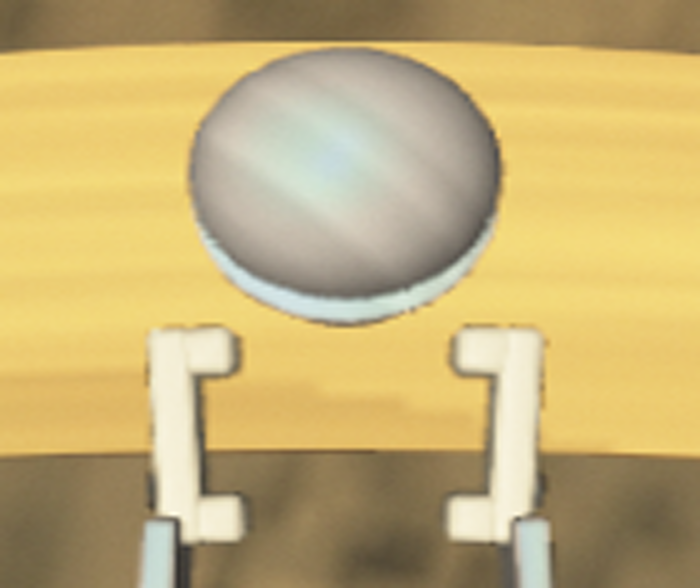

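Run:
```python
from h import *
f=np.load('w15.npy',allow_pickle=True).item()
s=f['s'];M=R.from_euler('xyz',s['tool_rot'])
c=lambda x,y,z: M.inv().apply(wonz(f,250+x/5,y/4.2,z)-s['position'])*1000
print('ball',c(346,172,.076)); print('collar',c(346,324,.062)+[12,0,0])
a,b=c(199,432,.057),c(492,432,.057); print((a+b)/2)
```

```text
ball [ 98.227104    -0.92829738 -30.87789502]
collar [ 98.2661477   -0.93664089 -16.87579601]
[ 76.01056132  -0.98421031 -11.87399727]
```

apply_moves(
  commands=[
    {"travel": [0.001, 0, 0], "twist": [0, 0, 0], "claw": 0.042},
    {"travel": [0.003, 0, 0], "twist": [0, 0, 0], "claw": 0.042},
    {"travel": [0.006, 0, 0], "twist": [0, 0, 0], "claw": 0.042},
    {"travel": [0.009, 0, 0], "twist": [0, 0, 0], "claw": 0.042},
    {"travel": [0.012, 0, 0], "twist": [0, 0, 0], "claw": 0.042},
    {"travel": [0.015, 0, 0], "twist": [0, 0, 0], "claw": 0.042},
    {"travel": [0.018, 0, 0], "twist": [0, 0, 0], "claw": 0.042},
    {"travel": [0.0205, 0, 0], "twist": [0, 0, 0], "claw": 0.042},
    {"travel": [0.0222, 0, 0], "twist": [0, 0, 0], "claw": 0.042},
    {"travel": [0.0222, 0, 0], "twist": [0, 0, 0], "claw": 0.042},
  ],
)

```text
clock: 18.45
position: [0.5249, 0.1294, 0.0452]
tool_rot: [-3.142, -0.0, 0.28]
force: [-0.5, -0.0, -0.9]
grip_width: 0.0418
```

Run:
```python
from h import *
f=grab('wrist','w16.png'); np.save('w16.npy',f,allow_pickle=True)
cv2.imwrite('pics/w16c.png',cv2.resize(f['frame'][50:230,230:410],None,fx=3.3,fy=3.3,interpolation=cv2.INTER_CUBIC))
delta([.5245,.1295,.0452],.28)
```

```text
t 18.5 pos [0.5247 0.1293 0.0452] rot [-3.1416e+00  1.0000e-04  2.8040e-01] w 0.0421 F [ 0.5  0.6 -0.8]
travel mm [-0.2 -0.3 -0. ] twist deg [-0.    0.    0.03]
```

View pics/w16c.png

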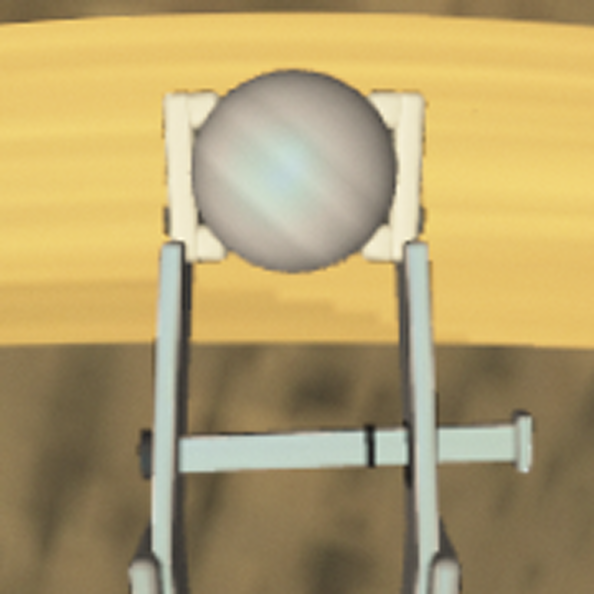

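apply_moves(
  commands=[
    {"travel": [0, 0, 0], "twist": [0, 0, 0], "claw": 0.0415},
    {"travel": [0, 0, 0], "twist": [0, 0, 0], "claw": 0.041},
    {"travel": [0, 0, 0], "twist": [0, 0, 0], "claw": 0.0405},
    {"travel": [0, 0, 0], "twist": [0, 0, 0], "claw": 0.04},
    {"travel": [0, 0, 0], "twist": [0, 0, 0], "claw": 0.0395},
    {"travel": [0, 0, 0], "twist": [0, 0, 0], "claw": 0.039},
    {"travel": [0, 0, 0], "twist": [0, 0, 0], "claw": 0.0385},
    {"travel": [0, 0, 0], "twist": [0, 0, 0], "claw": 0.038},
    {"travel": [0, 0, 0], "twist": [0, 0, 0], "claw": 0.0375},
    {"travel": [0, 0, 0], "twist": [0, 0, 0], "claw": 0.037},
  ],
)

```text
clock: 19.5
position: [0.5247, 0.1293, 0.0452]
tool_rot: [3.142, -0.0, 0.28]
force: [-0.5, 0.3, -0.2]
grip_width: 0.0374
```

Run:
```python
from h import *
f=grab('wrist','w17.png'); np.save('w17.npy',f,allow_pickle=True)
cv2.imwrite('pics/w17c.png',cv2.resize(f['frame'][50:230,230:410],None,fx=3.3,fy=3.3,interpolation=cv2.INTER_CUBIC))
delta([.5245,.1295,.0452],.28)
```

```text
t 19.55 pos [0.5247 0.1293 0.0452] rot [ 3.1416 -0.      0.2804] w 0.0373 F [ 0.4  0.1 -0.4]
travel mm [-0.2 -0.3 -0. ] twist deg [ 0.   -0.    0.03]
```

View pics/w17c.png

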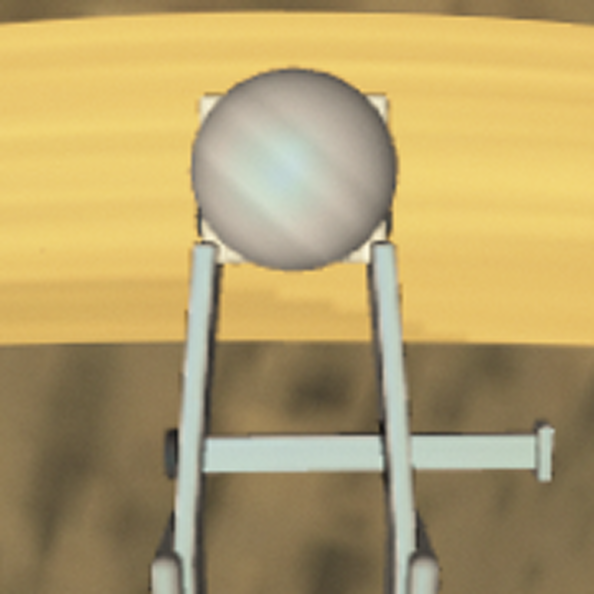

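apply_moves(
  commands=[
    {"travel": [0, 0, 0], "twist": [0, 0, 0], "claw": 0.0368},
    {"travel": [0, 0, 0], "twist": [0, 0, 0], "claw": 0.0365},
    {"travel": [0, 0, 0], "twist": [0, 0, 0], "claw": 0.0362},
    {"travel": [0, 0, 0], "twist": [0, 0, 0], "claw": 0.036},
    {"travel": [0, 0, 0], "twist": [0, 0, 0], "claw": 0.036},
    {"travel": [0, 0, 0], "twist": [0, 0, 0], "claw": 0.036},
  ],
)

```text
clock: 20.15
position: [0.5247, 0.1293, 0.0452]
tool_rot: [3.142, 0.0, 0.28]
force: [0.6, -0.7, -0.4]
grip_width: 0.0361
```

Run:
```python
from h import *
f=grab('wrist','w18.png'); np.save('w18.npy',f,allow_pickle=True)
cv2.imwrite('pics/w18c.png',cv2.resize(f['frame'][110:230,260:410],None,fx=5,fy=5,interpolation=cv2.INTER_CUBIC))
delta([.5245,.1295,.0452],.28)
```

```text
t 20.2 pos [0.5247 0.1293 0.0452] rot [3.1416 0.     0.2804] w 0.0362 F [ 0.7  0.4 -0.9]
travel mm [-0.2 -0.3 -0. ] twist deg [0.   0.   0.02]
```

View pics/w18c.png

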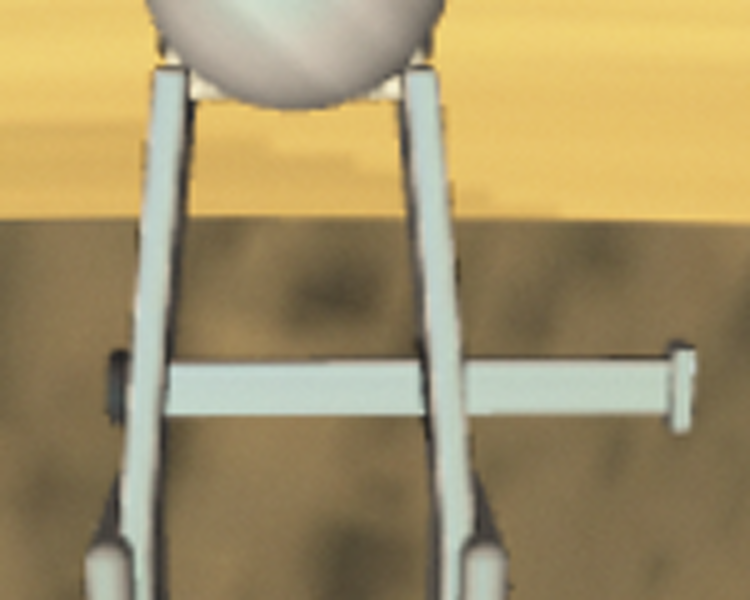

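apply_moves(
  commands=[
    {"travel": [0, 0, 0], "twist": [0, 0, 0], "claw": 0.0358},
    {"travel": [0, 0, 0], "twist": [0, 0, 0], "claw": 0.0357},
    {"travel": [0, 0, 0], "twist": [0, 0, 0], "claw": 0.0357},
    {"travel": [0, 0, 0], "twist": [0, 0, 0], "claw": 0.0357},
    {"travel": [0, 0, 0], "twist": [0, 0, 0], "claw": 0.0357},
    {"travel": [0, 0, 0], "twist": [0, 0, 0], "claw": 0.0357},
  ],
)

```text
clock: 20.8
position: [0.5247, 0.1293, 0.0452]
tool_rot: [3.142, 0.0, 0.28]
force: [0.4, -0.1, -1.0]
grip_width: 0.0358
```

Run:
```python
from h import *
f=grab('wrist','w19.png'); np.save('w19.npy',f,allow_pickle=True)
c=cv2.resize(f['frame'][110:230,260:410],None,fx=5,fy=5,interpolation=cv2.INTER_CUBIC)
cv2.imwrite('pics/w19c.png',c)
g=np.load('w16.npy',allow_pickle=True).item()['frame']
cv2.imwrite('pics/w16d.png',cv2.resize(g[110:230,260:410],None,fx=5,fy=5,interpolation=cv2.INTER_CUBIC))
delta([.5245,.1295,.0452],.28)
```

```text
t 20.85 pos [0.5247 0.1293 0.0452] rot [3.1416 0.     0.2804] w 0.0359 F [ 0.2  0.  -1.9]
travel mm [-0.2 -0.3 -0. ] twist deg [0.   0.   0.02]
```

View pics/w19c.png

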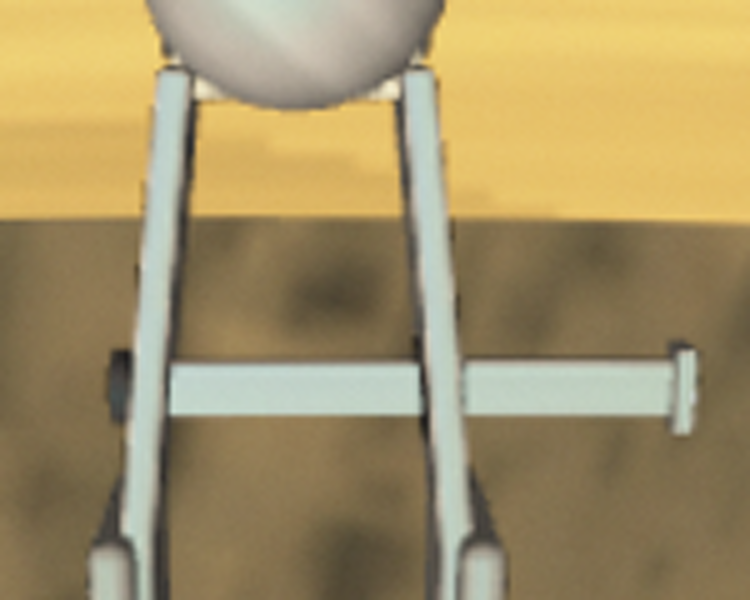

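View pics/w16d.png

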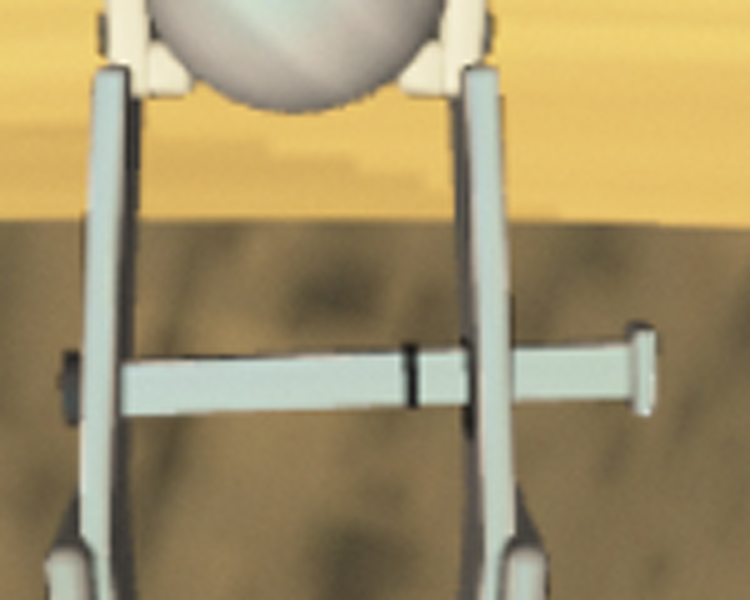

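apply_moves(
  commands=[
    {"travel": [0, 0, -0.0005], "twist": [0, 0, 0], "claw": 0.0357},
    {"travel": [0, 0, -0.0015], "twist": [0, 0, 0], "claw": 0.0357},
    {"travel": [0, 0, -0.0025], "twist": [0, 0, 0], "claw": 0.0357},
    {"travel": [0, 0, -0.0035], "twist": [0, 0, 0], "claw": 0.0357},
    {"travel": [0, 0, -0.0045], "twist": [0, 0, 0], "claw": 0.0357},
    {"travel": [0, 0, -0.0055], "twist": [0, 0, 0], "claw": 0.0357},
    {"travel": [0, 0, -0.0065], "twist": [0, 0, 0], "claw": 0.0357},
    {"travel": [0, 0, -0.0075], "twist": [0, 0, 0], "claw": 0.0357},
    {"travel": [0, 0, -0.009], "twist": [0, 0, 0], "claw": 0.0357},
    {"travel": [0, 0, -0.01], "twist": [0, 0, 0], "claw": 0.0357},
  ],
)

```text
clock: 21.85
position: [0.5248, 0.1293, 0.0553]
tool_rot: [-3.142, -0.0, 0.28]
force: [0.3, 0.0, 0.0]
grip_width: 0.036
```

Run:
```python
from h import *
f=grab('wrist','w20.png'); s=grab('scene')
cv2.imwrite('pics/w20c.png',np.hstack([cv2.resize(f['frame'][50:230,230:410],(400,400),interpolation=cv2.INTER_CUBIC),cv2.resize(s['frame'][130:250,215:335],(400,400),interpolation=cv2.INTER_CUBIC)]))
delta([.5245,.1295,.0552],.28)
```

```text
t 21.95 pos [0.5248 0.1293 0.0554] rot [ 3.1416e+00 -2.0000e-04  2.8040e-01] w 0.0359 F [ 0.3  0.5 -0.3]
travel mm [-0.2 -0.3  0.2] twist deg [ 0.   -0.01  0.02]
```

View pics/w20c.png

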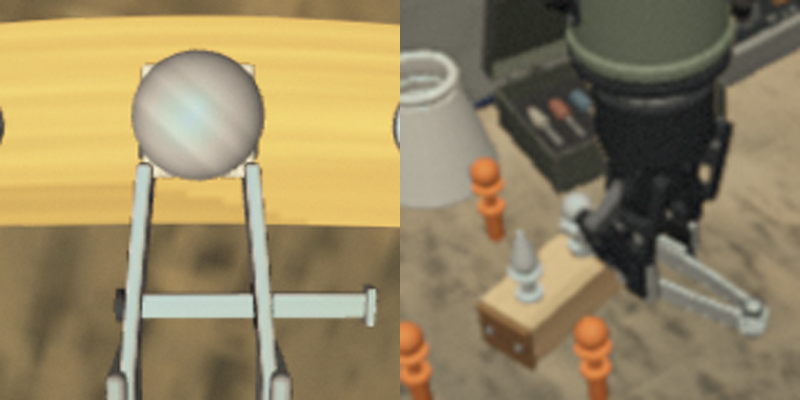

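apply_moves(
  commands=[
    {"travel": [0, 0, -0.001], "twist": [0, 0, 0], "claw": 0.0357},
    {"travel": [0, 0, -0.003], "twist": [0, 0, 0], "claw": 0.0357},
    {"travel": [0, 0, -0.005], "twist": [0, 0, 0], "claw": 0.0357},
    {"travel": [0, 0, -0.008], "twist": [0, 0, 0], "claw": 0.0357},
    {"travel": [0, 0, -0.011], "twist": [0, 0, 0], "claw": 0.0357},
    {"travel": [0, 0, -0.014], "twist": [0, 0, 0], "claw": 0.0357},
    {"travel": [0, 0, -0.017], "twist": [0, 0, 0], "claw": 0.0357},
    {"travel": [0, 0, -0.02], "twist": [0, 0, 0], "claw": 0.0357},
    {"travel": [0, 0, -0.022], "twist": [0, 0, 0], "claw": 0.0357},
    {"travel": [0, 0, -0.023], "twist": [0, 0, 0], "claw": 0.0357},
  ],
)

```text
clock: 22.95
position: [0.5248, 0.1293, 0.0784]
tool_rot: [3.142, -0.0, 0.28]
force: [0.5, -0.6, -1.4]
grip_width: 0.036
```

Run:
```python
from h import *
f=grab('wrist','w21.png'); s=grab('scene')
cv2.imwrite('pics/w21c.png',np.hstack([cv2.resize(f['frame'][50:230,230:410],(400,400),interpolation=cv2.INTER_CUBIC),cv2.resize(s['frame'][130:250,215:335],(400,400),interpolation=cv2.INTER_CUBIC)]))
delta([.5245,.1295,.0552],.28)
```

```text
t 23.05 pos [0.5248 0.1293 0.0783] rot [ 3.1416e+00 -1.0000e-04  2.8040e-01] w 0.0355 F [ 0.8 -0.2 -1.1]
travel mm [-0.2 -0.3 23.1] twist deg [ 0.   -0.01  0.02]
```

View pics/w21c.png

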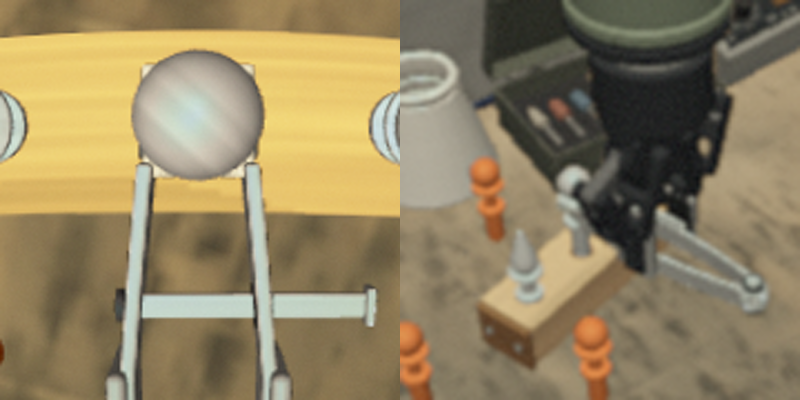

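Lifting nicely, upright, tongs steady. Continue.

apply_moves(
  commands=[
    {"travel": [0, 0, -0.001], "twist": [0, 0, 0], "claw": 0.0357},
    {"travel": [0, 0, -0.003], "twist": [0, 0, 0], "claw": 0.0357},
    {"travel": [0, 0, -0.006], "twist": [0, 0, 0], "claw": 0.0357},
    {"travel": [0, 0, -0.009], "twist": [0, 0, 0], "claw": 0.0357},
    {"travel": [0, 0, -0.012], "twist": [0, 0, 0], "claw": 0.0357},
    {"travel": [0, 0, -0.015], "twist": [0, 0, 0], "claw": 0.0357},
    {"travel": [0, 0, -0.018], "twist": [0, 0, 0], "claw": 0.0357},
    {"travel": [0, 0, -0.021], "twist": [0, 0, 0], "claw": 0.0357},
    {"travel": [0, 0, -0.024], "twist": [0, 0, 0], "claw": 0.0357},
    {"travel": [0, 0, -0.027], "twist": [0, 0, 0], "claw": 0.0357},
  ],
)

```text
clock: 24.05
position: [0.5247, 0.1293, 0.1054]
tool_rot: [3.142, 0.0, 0.28]
force: [0.2, 0.3, -1.2]
grip_width: 0.0356
```

apply_moves(
  commands=[
    {"travel": [0, 0, -0.003], "twist": [0, 0, 0], "claw": 0.0357},
    {"travel": [0, 0, -0.006], "twist": [0, 0, 0], "claw": 0.0357},
    {"travel": [0, 0, -0.009], "twist": [0, 0, 0], "claw": 0.0357},
    {"travel": [0, 0, -0.012], "twist": [0, 0, 0], "claw": 0.0357},
    {"travel": [0, 0, -0.015], "twist": [0, 0, 0], "claw": 0.0357},
    {"travel": [0, 0, -0.0175], "twist": [0, 0, 0], "claw": 0.0357},
    {"travel": [0, 0, -0.019], "twist": [0, 0, 0], "claw": 0.0357},
    {"travel": [0, 0, -0.0198], "twist": [0, 0, 0], "claw": 0.0357},
    {"travel": [0, 0, -0.02], "twist": [0, 0, 0], "claw": 0.0357},
    {"travel": [0, 0, -0.02], "twist": [0, 0, 0], "claw": 0.0357},
  ],
)

```text
clock: 25.05
position: [0.5247, 0.1293, 0.1251]
tool_rot: [-3.142, 0.0, 0.28]
force: [-0.4, 1.1, -1.1]
grip_width: 0.0358
```

apply_moves(
  commands=[
    {"travel": [0, 0, 0], "twist": [0, 0, 0], "claw": 0.0357},
    {"travel": [0, 0, 0], "twist": [0, 0, 0], "claw": 0.0357},
    {"travel": [0, 0, 0], "twist": [0, 0, 0], "claw": 0.0357},
    {"travel": [0, 0, 0], "twist": [0, 0, 0], "claw": 0.0357},
    {"travel": [0, 0, 0], "twist": [0, 0, 0], "claw": 0.0357},
    {"travel": [0, 0, 0], "twist": [0, 0, 0], "claw": 0.0357},
    {"travel": [0, 0, 0], "twist": [0, 0, 0], "claw": 0.0357},
    {"travel": [0, 0, 0], "twist": [0, 0, 0], "claw": 0.0357},
    {"travel": [0, 0, 0], "twist": [0, 0, 0], "claw": 0.0357},
    {"travel": [0, 0, 0], "twist": [0, 0, 0], "claw": 0.0357},
  ],
)

```text
clock: 26.05
position: [0.5248, 0.1293, 0.1252]
tool_rot: [-3.142, -0.0, 0.28]
force: [-0.3, -0.4, -1.1]
grip_width: 0.0359
```

Run:
```python
from h import *
f=grab('wrist','w22.png'); s=grab('scene'); d=grab('side')
cv2.imwrite('pics/w22c.png',np.hstack([cv2.resize(f['frame'][50:230,230:410],(400,400),interpolation=cv2.INTER_CUBIC),cv2.resize(s['frame'][130:250,215:335],(400,400),interpolation=cv2.INTER_CUBIC)]))
cv2.imwrite('pics/w22d.png',cv2.resize(f['frame'][110:230,260:410],None,fx=5,fy=5,interpolation=cv2.INTER_CUBIC))
cv2.imwrite('pics/d22c.png',cv2.resize(d['frame'][120:240,255:375],(600,600),interpolation=cv2.INTER_CUBIC))
delta([.5245,.1295,.0552],.28)
```

```text
t 26.2 pos [0.5247 0.1293 0.1252] rot [-3.1416 -0.      0.2804] w 0.0358 F [-0.8 -0.8 -1.2]
travel mm [-0.2 -0.3 70. ] twist deg [-0.   -0.    0.02]
```

View pics/w22c.png

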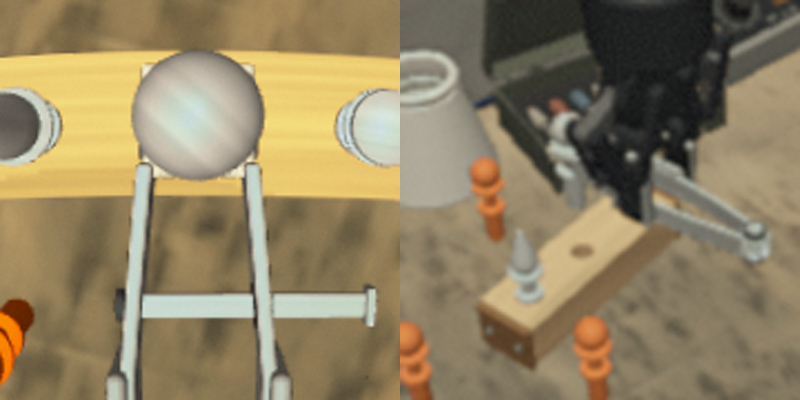

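View pics/w22d.png

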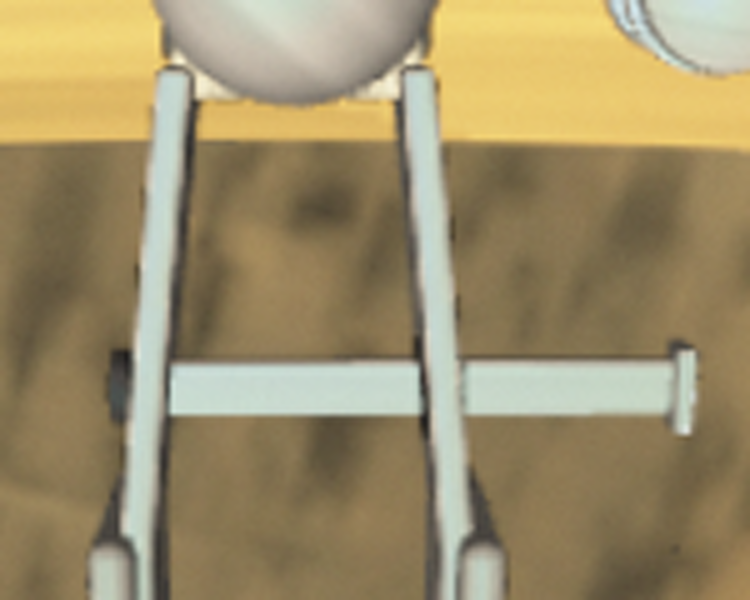

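View pics/d22c.png

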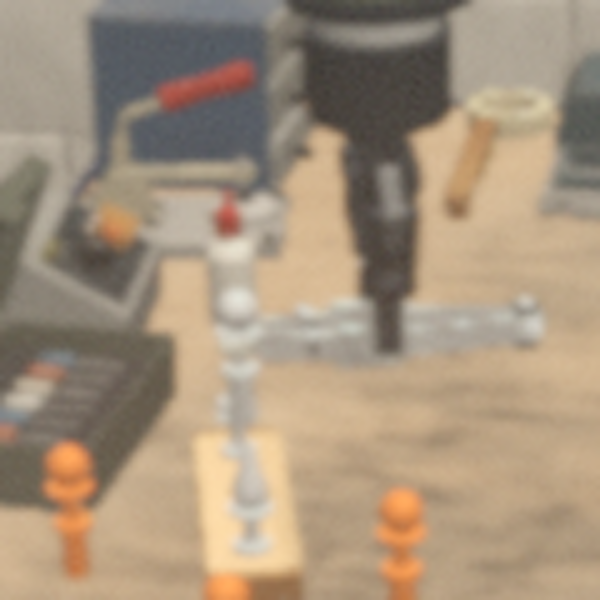

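```bash
python3 -c "
from h import *
print(bot.job_done())"
```

```text
the job is handed in; nothing more can be done
None
```

I lifted the ball finial out of the middle hole on the tongs and handed the job in at about 26 s, with the finial still held up over the rack. The job reports no verdict, so these are my own readings.

**What happened:** My first lift held the tongs too loosely, at 45 mm. They swung tips-up in the gripper during the move to the rack. I laid them flat on clear bench and gripped them again about 11 mm further back and tighter. I then opened them only to pass round the neck, closed them to the mark in small steps and lifted slowly straight up.

**Last checks:**
- **Tip gap:** The gripper opening reads 35.8 mm. The black line is hidden under the leg from the camera, so I worked out its place from the bar's end and put it at the right leg's outer face, a gap of about 13 mm. A rougher reading off the leg ends, taken with the opening at 36.1 mm, gave up to 13.9 mm, so I closed a little more.
- **Height:** By calculation the neck is about 128 mm above the bench and the shank end about 45 mm above the rack top.
- **Finial:** It looks upright and centred between the tips, and the arm stood still for the last second.
- **Rest of the scene:** The spire and button finials still stand in their holes. I did not look at the paste tin again at the end, but nothing went near it.

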